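# Pack out and hold a freshly glued display plinth in the gluing press

## Robot

A 7-joint arm with a two-finger parallel gripper is mounted at the origin on the work surface. World frame = base frame: x ahead of the robot, y to its left, z up, the work surface at z = 0. Lengths are in mm, angles in rad, forces in N, time in s.
With the tool pointing down it reaches from about 400 to 875 mm from the base axis. Payload 4.4 kg.
Tool frame: the origin (TCP) lies midway between the tips of the shut fingers; the grasp point (between the pads) lies 19 mm behind it; x points along the fingers, z is the direction in which the jaws open and shut, and the axes are right-handed (so a half turn about x gives the same grasp; the last joint's range is limited). The gripper opens to 85 mm and grips with 20 to 120 N. Pads are 22 mm wide; open, the fingers measure 114 mm over their backs; the gripper's body (76 mm by 85 mm) begins 54 mm behind the grasp point. The pads swing forward as they close: fully open they stand 13 mm farther back than shut.
Start: joints at [-1.387, 0.628, 0.038, 1.517, -0.027, 0.996, -0.02], TCP at [160.661, 629.846, 231.313] pointing down, gripper open.
Joint ranges: [-3.06, 3.06], [-0.37, 2.12], [-1.25, 1.32], [0.18, 2.47], [-1.1, 4.24], [0.23, 1.98], [-2.94, 2.94]. Speed limits (rad/s): [2.57, 2.57, 3.14, 3.14, 3.14, 3.14, 3.14].

## Interface

Orientations are given as [roll, pitch, yaw] about the fixed x, y, z axes, in that order (R = Rz(yaw) Ry(pitch) Rx(roll)).
In Python, from cell import ctrl gives the robot as it stands. The module is installed in compiled form; this text tells all that it offers.
- The arm moves only by the tool servo_tool, never from a script. Its argument "rows" is a list of rows, each an object of numbers: "dx", "dy", "dz": the shift along the tool's x, y, z in units of 750 mm (1.0 is 750 mm); "wx", "wy", "wz": the turn, a rotation vector about the tool's x, y, z in units of 6 degrees (1.0 is 6 degrees); "fingers": the closure, from 0 (fully open) to 1 (shut). In form: [{"dx": .., "dy": .., "dz": .., "wx": .., "wy": .., "wz": .., "fingers": ..}, ...]. A call has 1 to 5 rows; each row shifts and turns the commanded pose from where the row before left it, along the tool's axes as they then stand; what a row does not reach is not made up. A row lasts 1/8 s, in which the tool goes at most 62.5 mm and 10.7 degrees, less where a joint would pass 70% of its speed; a pose out of reach is approached as far as the arm can. A call with a number of a shift or a turn outside -1 to 1 is refused whole. A call with a gripper value outside its range is refused whole. The fingers move at their own pace and stop on an object; the grip force is fixed at half the most. Time passes only in rows, so rows that do not move let the fingers close. It gives the time, the measured TCP pose, the force and the opening at its end, in the units of the state.
- ctrl.read_state(): the state, without advancing time (a new reading comes with each control period).
- ctrl.get_image(name): name is "side" or "top"; returns the picture (384x512x3 uint8, red, green, blue); there is no depth.
- ctrl.camera_info(name): a dict with "fovy" (degrees; the focal length in pixels is half the picture's height over the tangent of half this angle, whatever the lens; pixels are square), "cx", "cy" (the principal point, pixels), "k1" (the pictures are not rectified: a ray, as slopes to the right and down, at radius r is drawn at 1 + k1 r^2 times it, then the intrinsics apply), "R" (3x3) and "t" (3): a world point X has camera coordinates R X + t. Camera axes: x right, y down, z forward; pixel columns grow to the right and rows downward; lengths in mm; the calibration is good to about 2 mm. A picture is of the moment at which its call begins. camera_info takes no time and is no camera call.
- ctrl.finish_job(): hands the job in, once; it reports no verdict.
Trained networks look in the newest picture that a camera, given by its name, has taken for a name from the list of things; names that differ only in an ending like _2 or _b are one class to them, and where a whole thing is asked for, a point or a joint stands for the part that bears it (a point fixed in the world has none). Each returns a list of dicts, best first, with "conf" (0 to 1); they miss things now and then, are a little off and sometimes report something else, mostly with a low value. They report only what shows in the picture. A call takes as long as a camera call. They do not tell look-alikes from the thing itself.
- ctrl.search_frame(label, camera): "extent" ([centre column, centre row, width, height] in pixels, round what is visible of it).
- ctrl.silhouettes(label, camera): "region" (384x512 bool, what is visible of it) and "extent" ([centre column, centre row, width, height] in pixels, round what is visible of it).
- ctrl.mark_of(label, camera): "point" ([column, row] in pixels: a listed point, or the origin of a listed thing).
The state is a dict: "clock": time; "qpos": joint angles; "qd": joint speeds; "tau": joint torques, N m; "eef_pos": TCP position; "tool_rot": TCP orientation; "force": force on the tool from outside, world axes, zero at the start; "torque": the same for the moment, N m; "width": finger opening in mm.
Only numpy, scipy, OpenCV 4.12 (cv2) and the standard library are available. Lean on these libraries where they do the work, as an engineer would, in place of code of your own. Each camera call takes 0.05 s, during which the arm holds its last target.

## Task

The freshly glued butterfly plinth lies loose in the gluing press, and the sliding jaw alone is too short of stroke to reach it. Draw the jaw all the way back to its end stop, then stand packers from the rack upright, side by side and flat against each other, in the middle of the gap between plinth and jaw, as many as it takes until the jaw, pushed forward by its upright grip, squeezes packers and plinth tight against the fence before it runs out of travel. Finish while still holding the grip and pushing the jaw firmly so that the stack stays tight, touching neither plinth nor packers; leave the packers you do not need in the rack and the other things on the bench where they are.

Things in the scene. Friction and masses are not known exactly. Their poses are not given: they have to be found in the camera images.
- press: The gluing press, fixed to the bench: a plywood board 150 x 325 mm, 18 mm thick, with inlaid aluminium T-tracks, a grey end bracket at its -y end and an aluminium jaw that slides along the board's y axis. Origin: middle of the board's underside (to 3 mm), z up; the top of the board is 18 mm above it. The line through the middle of jaw, plinth and fence is x = 0 of this frame. +y is the way the jaw closes (towards plinth and fence), -y the way it opens (towards the bracket).
- jaw (a joint): How far the sliding jaw is drawn open, in m: 0 = as far forward (+y of the press) as it goes, where the collars on its guide rods meet the bracket; 0.028 = fully open, back against the bracket (the end stop). Stroke 28 mm. It slides with about 1.5 N of friction and stays where it is left. Fully forward, it does not reach the plinth on its own.
- jaw_grip (a point): Point on the jaw's upright black hand grip, moves with the jaw. The grip is a bar 24 mm (press x) by 30 mm (press y) with flat sides, standing free from 50 to 106 mm above the bench; this point is on its middle line, 86 mm above the bench, 20 mm below its top. It lies 37 mm behind (-y) the jaw's pressing face. The jaw below the grip is 80 mm wide and at most 47 mm above the bench.
- jaw_face (a point): Middle of the jaw's upright pressing face (80 mm wide along press x, from 1 to 28 mm above the board), which looks towards +y of the press; moves with the jaw. 32 mm above the bench.
- fence: Aluminium fence bolted down across the board in its T-tracks by two black knobs (tops 48 mm above the board): upright plate 140 mm wide, 44 mm high, immovable; it is set at a different place along the tracks each time. Origin: foot of the face that looks at the jaw (-y of the press), in the middle of its width, on the top of the board. Same directions as the press.
- plinth_mid (a point): Centre of the loose wooden display plinth, a flat block of one dark and one lighter hardwood half: 72 mm along press x, 60 mm along press y, 28 mm high, about 90 g. It lies on the board, 1 to 2 mm short of the fence's face; its centre is 14 mm above the board, its top 46 mm above the bench. Its axes are the press's to within about 2 degrees.
- rack: Wooden rack fixed to the bench, 56 x 98 mm, holding four packers upright side by side along its y axis at a pitch of 22 mm, between 5 mm partitions that reach 32 mm above the bench. Origin: middle of its underside. The packers stand 10 mm above the bench and stick out 53 mm above the partitions.
- packer1_mid (a point): Centre (half-way up) of packer 1, one of four alike loose beech packers, each 40 mm wide (own x) by 14 mm thick (own y) by 75 mm high (own z), 30 g, standing upright; at the start in the rack with its axes as the rack's, its centre 47.5 mm above the bench. On the board of the press its centre is 55.5 mm above the bench, and it stands 47 mm higher than plinth and jaw, so it can be held across its 40 mm width above them.
- packer2_mid (a point): Centre (half-way up) of packer 2, one of four alike loose beech packers, each 40 mm wide (own x) by 14 mm thick (own y) by 75 mm high (own z), 30 g, standing upright; at the start in the rack with its axes as the rack's, its centre 47.5 mm above the bench. On the board of the press its centre is 55.5 mm above the bench, and it stands 47 mm higher than plinth and jaw, so it can be held across its 40 mm width above them.
- packer3_mid (a point): Centre (half-way up) of packer 3, one of four alike loose beech packers, each 40 mm wide (own x) by 14 mm thick (own y) by 75 mm high (own z), 30 g, standing upright; at the start in the rack with its axes as the rack's, its centre 47.5 mm above the bench. On the board of the press its centre is 55.5 mm above the bench, and it stands 47 mm higher than plinth and jaw, so it can be held across its 40 mm width above them.
- packer4_mid (a point): Centre (half-way up) of packer 4, one of four alike loose beech packers, each 40 mm wide (own x) by 14 mm thick (own y) by 75 mm high (own z), 30 g, standing upright; at the start in the rack with its axes as the rack's, its centre 47.5 mm above the bench. On the board of the press its centre is 55.5 mm above the bench, and it stands 47 mm higher than plinth and jaw, so it can be held across its 40 mm width above them.
- pigment_jar_mid (a point): centre of a bystander: amber pigment jar, 52 mm across, 75 mm high.
- white_tub_mid (a point): centre of a bystander: white tub, 66 mm across, 85 mm high.
- bead_dish_mid (a point): centre of a bystander: shallow glass bead dish, 84 mm across, 16 mm high.
- marker_mid (a point): centre of a bystander: marker pen lying down, 155 mm long, 16 mm thick.
- scissors_mid (a point): middle of a bystander: small scissors lying flat, 150 mm long, 6 mm high.
- bead_vial_mid (a point): centre of a bystander: small clear vial with a black cap, 28 mm across, 34 mm high.
Not all that is in view belongs to the job. What is shaped like the part that bears plinth_mid but red is not meant.

How it is judged (in metres and radians):
On the way:
1. the jaw is drawn back to its end stop (within 2 mm) (value of joint jaw above 0.026 m), for 0.2 s.
At the end, for the whole second after the job is handed in: Fingers push the jaw (over 3 N) and over 4 N passes jaw to packer, packer to plinth, plinth to fence; robot off plinth and packers. Plinth flat. Each packer is in the rack or stands in the gap: on the board, under 7 deg tilt, square within 11 deg, 15 mm of the middle line ((contact force between jaw and packer1 above 4 N or contact force between jaw and packer2 above 4 N or contact force between jaw and packer3 above 4 N or contact force between jaw and packer4 above 4 N) and (contact force between plinth and packer1 above 4 N or contact force between plinth and packer2 above 4 N or contact force between plinth and packer3 above 4 N or contact force between plinth and packer4 above 4 N) and contact force between plinth and fence above 4 N and contact force between the fingers and jaw above 3 N and angle between plinth's own z axis and vertical below 0.06 rad and z of plinth_mid in the frame of press below 0.036 m and linear speed of plinth below 0.01 m/s and ((horizontal distance between packer1_mid and rack below 0.045 m and height (world z) of packer1_mid below 0.055 m) or (x of packer1_mid in the frame of press between -0.015 and 0.015 m and z of packer1_mid in the frame of press below 0.0605 m and y of packer1_mid in the frame of press between -0.045 and 0.035 m and angle between packer1's own z axis and vertical below 0.12 rad and angle between the y axis of packer1 and the y axis of press, either way round below 0.2 rad)) and ((horizontal distance between packer2_mid and rack below 0.045 m and height (world z) of packer2_mid below 0.055 m) or (x of packer2_mid in the frame of press between -0.015 and 0.015 m and z of packer2_mid in the frame of press below 0.0605 m and y of packer2_mid in the frame of press between -0.045 and 0.035 m and angle between packer2's own z axis and vertical below 0.12 rad and angle between the y axis of packer2 and the y axis of press, either way round below 0.2 rad)) and ((horizontal distance between packer3_mid and rack below 0.045 m and height (world z) of packer3_mid below 0.055 m) or (x of packer3_mid in the frame of press between -0.015 and 0.015 m and z of packer3_mid in the frame of press below 0.0605 m and y of packer3_mid in the frame of press between -0.045 and 0.035 m and angle between packer3's own z axis and vertical below 0.12 rad and angle between the y axis of packer3 and the y axis of press, either way round below 0.2 rad)) and ((horizontal distance between packer4_mid and rack below 0.045 m and height (world z) of packer4_mid below 0.055 m) or (x of packer4_mid in the frame of press between -0.015 and 0.015 m and z of packer4_mid in the frame of press below 0.0605 m and y of packer4_mid in the frame of press between -0.045 and 0.035 m and angle between packer4's own z axis and vertical below 0.12 rad and angle between the y axis of packer4 and the y axis of press, either way round below 0.2 rad)) and contact force between each of the fingers, the arm and plinth below 0.5 N and contact force between each of the fingers, the arm and packer1 below 0.5 N and contact force between each of the fingers, the arm and packer2 below 0.5 N and contact force between each of the fingers, the arm and packer3 below 0.5 N and contact force between each of the fingers, the arm and packer4 below 0.5 N); the arm keeps its last pose, push and grip.
It fails at once if a bystander (jar, tub, dish, marker, scissors or vial) is pushed more than 25 mm from its place (distance of any of pigment_jar_mid, white_tub_mid, bead_dish_mid, marker_mid, scissors_mid, bead_vial_mid from where it was at the start of the episode above 0.025 m).
It also fails if it takes over 72 s, if anything falls off the work surface, if the arm or the gripper's body presses on something with over 40 N, if the wrist force passes 120 N, or if a joint passes its speed limit or range.

## Working session

There is one attempt and no reset: what is moved stays moved. The work goes in short steps, Python scripts to look and compute and a tool call to move; the robot and the scene stay as the last step left them, time stands still between calls to the robot, and variables do not carry over. Pictures are saved under pics/ and viewed, and the job is handed in when it is done.

Besides the shell and the picture viewer there is one more tool, called after "Request:" as name([rows], argument=value, ...), one row to a line, values as JSON. servo_tool: Moves the arm, as the interface text tells. Its arguments: {"type":"object","properties":{"rows":{"type":"array"}},"required":["rows"]}

```bash
mkdir -p pics; ls; python3 - <<'E'
from cell import ctrl
import cv2, json
s=ctrl.read_state(); print({k:(v if not hasattr(v,'tolist') else v.tolist()) for k,v in s.items()})
for n in('top','side'):
    im=ctrl.get_image(n); cv2.imwrite(f'pics/{n}0.png',im[:,:,::-1]); print(n,ctrl.camera_info(n))
    for l in ['press','jaw_grip','jaw_face','fence','plinth_mid','rack','packer1_mid','packer2_mid','packer3_mid','packer4_mid']:
        print(l,[(round(d['conf'],2),[round(float(x),1) for x in d['point']]) for d in ctrl.mark_of(l,n)])
E
```

```text
pics
{'clock': 0.0, 'qpos': [-1.3868030016440107, 0.6293932660852127, 0.03845820469281607, 1.5183889643301849, -0.02699775508951493, 0.9962824195652025, -0.020010949363097212], 'qd': [9.174149491702734e-05, -9.514935466234702e-05, 0.0004549803931125272, -0.00033480186324349987, -0.0004993666489951429, 0.0015018212886580078, -0.00027640649796972934], 'tau': [-0.00020658591893152334, -56.34142756462097, 1.2265878170728683, -19.343050718307495, 0.011162658920511603, 0.010918323823716491, -6.59420081206008e-06], 'eef_pos': [160.50773222699775, 629.2142341775283, 230.35213508417002], 'tool_rot': [-3.1210588813146334, 1.5688428717132639, -1.800079231332208], 'force': [0.22993971586080977, 0.12270238481550787, -0.27228668376450055], 'torque': [0.022935106440054486, -0.02986861753350373, 0.0416229956926478], 'width': 85.34207109783142}
top {'fovy': 42.38963525085604, 'cx': 256.9940200172358, 'cy': 185.4302265908562, 'k1': -0.07631013337150755, 'R': array([[-0.00605684, -0.99995162, -0.0077503 ],
       [-0.99248521,  0.00695849, -0.12216661],
       [ 0.12221463,  0.00695211, -0.99247935]]),
[... 750 characters left out ...]
28368,  0.50280796, -0.76028277]]), 't': array([-423.81085277,  351.91402827, 1011.01861123])}
press [(0.89, [223.6, 185.9])]
jaw_grip [(0.82, [232.1, 183.0]), (0.53, [355.2, 198.9]), (0.48, [330.3, 294.2])]
jaw_face [(0.6, [230.4, 185.5]), (0.41, [377.9, 268.8])]
fence [(0.84, [213.1, 173.8])]
plinth_mid [(0.89, [157.4, 203.2]), (0.82, [216.3, 177.0]), (0.82, [251.9, 147.6]), (0.33, [179.7, 127.8])]
rack [(0.93, [323.4, 301.0]), (0.56, [227.4, 187.1])]
packer1_mid [(0.72, [341.0, 294.0]), (0.58, [215.0, 177.2]), (0.25, [378.2, 266.9])]
packer2_mid [(0.62, [358.3, 199.8]), (0.6, [331.2, 293.2]), (0.53, [323.1, 283.3])]
packer3_mid [(0.62, [326.0, 286.4])]
packer4_mid [(0.56, [308.7, 280.2])]
```

```bash
python3 - <<'E'
import cv2
a=cv2.imread('pics/top0.png'); b=cv2.imread('pics/side0.png')
cv2.imwrite('pics/top0c.png',cv2.resize(a[130:330,150:420],None,fx=2.9,fy=2.9,interpolation=cv2.INTER_CUBIC))
cv2.imwrite('pics/side0c.png',cv2.resize(b[110:350,120:400],None,fx=2.5,fy=2.5,interpolation=cv2.INTER_CUBIC))
E
```

```text
(no output)
```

View pics/top0.png

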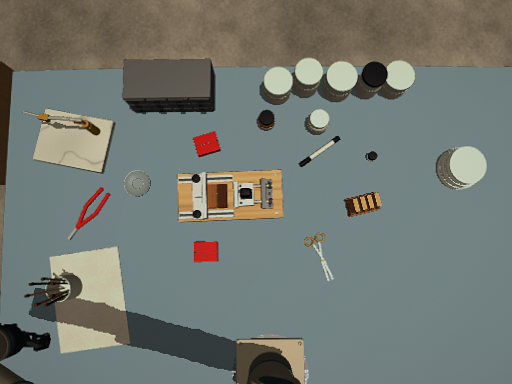

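View pics/side0.png

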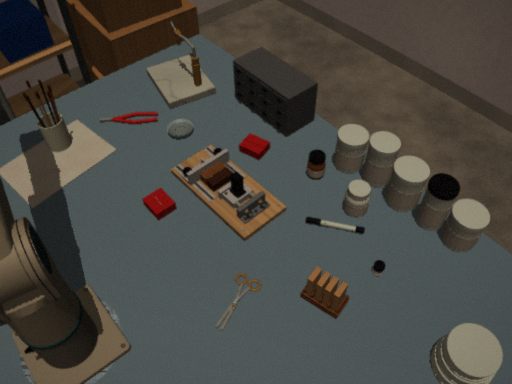

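```bash
ls pics
```

```text
side0.png
side0c.png
top0.png
top0c.png
```

View pics/top0c.png

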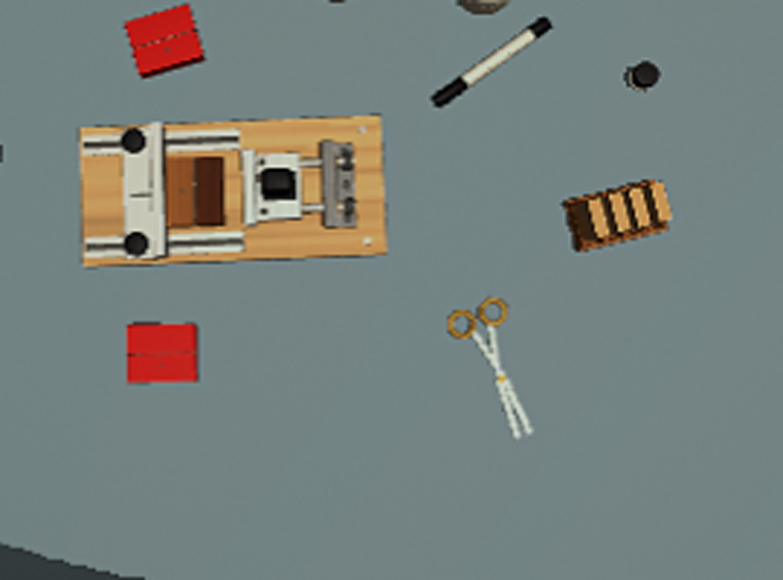

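View pics/side0c.png

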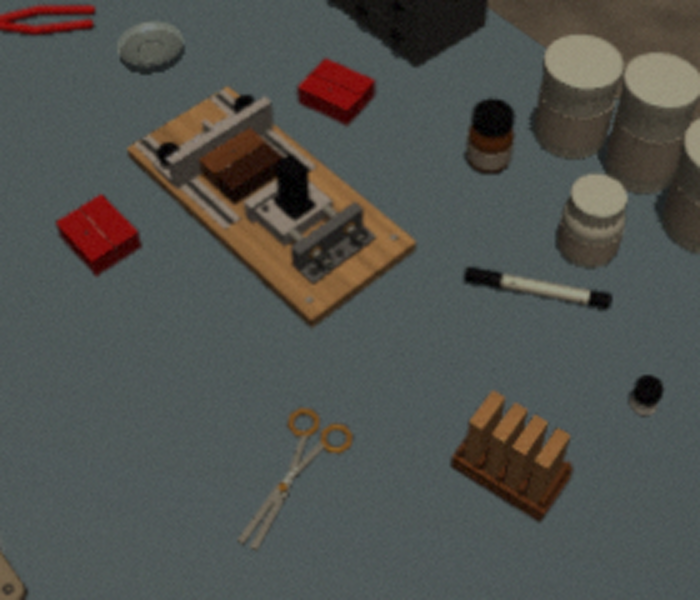

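```bash
cat > h.py <<'E'
import numpy as np, cv2
from cell import ctrl
def cam(n):
    c=ctrl.camera_info(n); f=192/np.tan(np.radians(c['fovy']/2)); return c,f
def proj(n,X):
    c,f=cam(n); X=np.atleast_2d(X); p=X@c['R'].T+c['t']; s=p[:,:2]/p[:,2:]; r2=(s**2).sum(1,keepdims=True)
    return s*(1+c['k1']*r2)*f+[c['cx'],c['cy']]
def ray(n,uv):
    c,f=cam(n); d=(np.array(uv,float)-[c['cx'],c['cy']])/f; s=d.copy()
    for _ in range(20): s=d/(1+c['k1']*(s**2).sum())
    R=c['R']; o=-R.T@c['t']; return o,R.T@np.array([s[0],s[1],1])
def unp(n,uv,z):
    o,d=ray(n,uv); return (o+d*(z-o[2])/d[2])
def tri(a,b): # a=uv top, b=uv side
    o1,d1=ray('top',a);o2,d2=ray('side',b)
    A=np.stack([d1,-d2],1); t=np.linalg.lstsq(A,o2-o1,rcond=None)[0]
    p,q=o1+d1*t[0],o2+d2*t[1]; return (p+q)/2,np.linalg.norm(p-q)
def crop(n,im,x0,y0,w,h,s,name,grid=10):
    o=cv2.resize(im[y0:y0+h,x0:x0+w],None,fx=s,fy=s,interpolation=cv2.INTER_CUBIC)
    for g in range((x0+grid-1)//grid*grid,x0+w,grid):
        cv2.line(o,(int((g-x0+.5)*s),0),(int((g-x0+.5)*s),6),(0,0,255),1);cv2.putText(o,str(g),(int((g-x0+.5)*s)+2,12),0,.35,(0,0,255),1)
    for g in range((y0+grid-1)//grid*grid,y0+h,grid):
        cv2.line(o,(0,int((g-y0+.5)*s)),(6,int((g-y0+.5)*s)),(0,0,255),1);cv2.putText(o,str(g),(8,int((g-y0+.5)*s)+4),0,.35,(0,0,255),1)
    cv2.imwrite('pics/'+name+'.png',o)
E
python3 - <<'E'
from h import *
for n in('top','side'):
    ims=np.mean([ctrl.get_image(n).astype(float) for _ in range(6)],0)
    im=ims.clip(0,255).astype(np.uint8)[:,:,::-1].copy(); cv2.imwrite(f'pics/{n}avg.png',im)
    if n=='top': crop(n,im,172,162,118,68,6.6,'tp'); crop(n,im,335,180,60,45,12,'tr')
    else: crop(n,im,165,140,125,98,6,'sp'); crop(n,im,295,260,60,60,10,'sr')
    for l in ['press','rack','plinth_mid','jaw_grip','fence','packer1_mid']:
        print(n,l,[(round(d['conf'],2),np.round(d['extent'],1).tolist(),int(d['region'].sum())) for d in ctrl.silhouettes(l,n)])
E
```

```text
top press [(0.92, [229.7, 197.6, 110.7, 51.9], 3786), (0.62, [376.4, 201.2, 8.9, 13.5], 88), (0.59, [356.5, 205.1, 9.2, 14.1], 92)]
top rack [(0.71, [320.9, 257.6, 22.5, 45.8], 154), (0.57, [230.2, 197.2, 107.2, 50.5], 3867), (0.48, [363.8, 205.8, 33.4, 24.1], 200)]
top plinth_mid [(0.87, [208.3, 145.2, 29.8, 23.3], 477), (0.72, [206.4, 252.9, 23.7, 18.9], 472), (0.69, [216.2, 195.5, 19.3, 26.4], 451)]
top jaw_grip [(0.83, [252.8, 194.4, 32.6, 24.4], 569)]
top fence [(0.59, [199.1, 194.7, 17.7, 45.2], 667)]
top packer1_mid [(0.65, [377.4, 198.9, 16.1, 11.1], 107), (0.61, [361.4, 204.2, 9.9, 15.6], 102)]
side press [(0.89, [228.5, 192.7, 114.8, 100.3], 3950)]
side rack [(0.93, [325.4, 302.7, 51.3, 27.0], 375)]
side plinth_mid [(0.89, [254.9, 149.2, 29.0, 23.1], 524), (0.82, [215.4, 176.6, 32.8, 31.9], 637), (0.56, [327.7, 303.2, 48.2, 29.8], 424), (0.55, [157.2, 203.6, 35.7, 31.3], 667)]
side jaw_grip [(0.67, [243.7, 193.5, 52.9, 42.2], 798), (0.26, [179.6, 128.6, 23.2, 18.5], 370)]
side fence [(0.88, [207.4, 166.8, 44.9, 38.1], 599)]
side packer1_mid [(0.64, [339.6, 293.9, 15.1, 27.6], 251)]
```

View pics/tp.png

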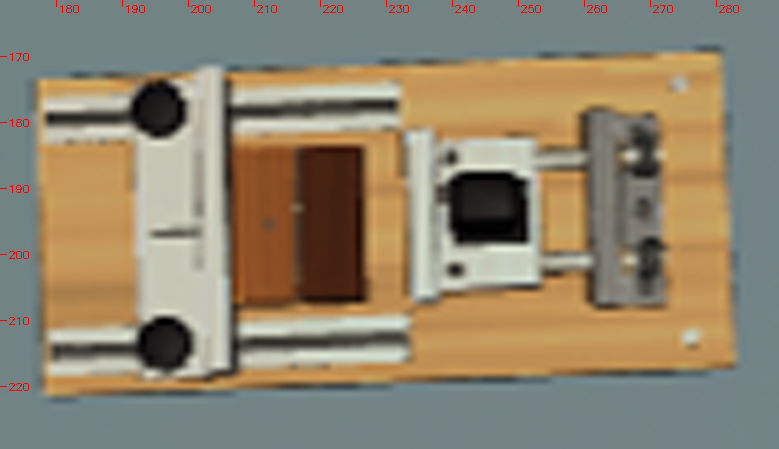

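View pics/sp.png

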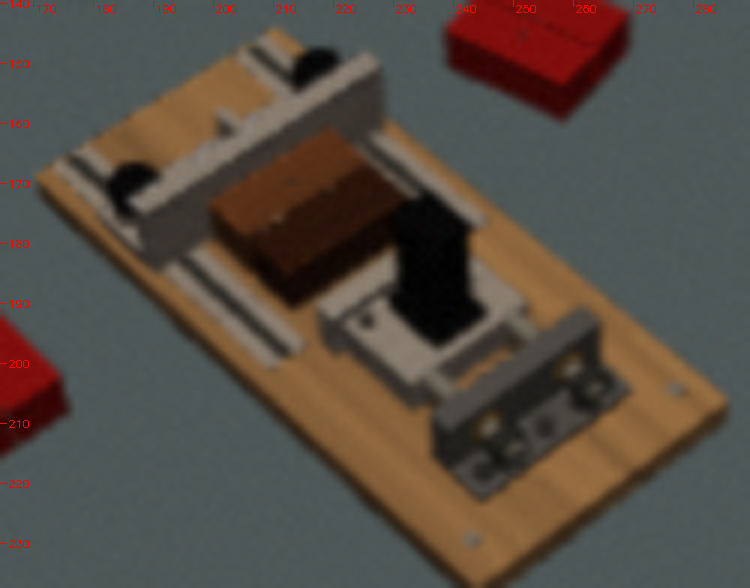

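View pics/tr.png

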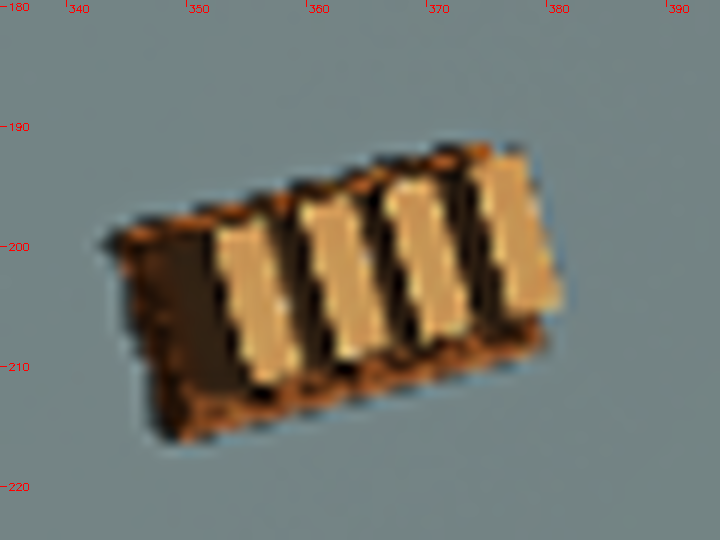

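View pics/sr.png

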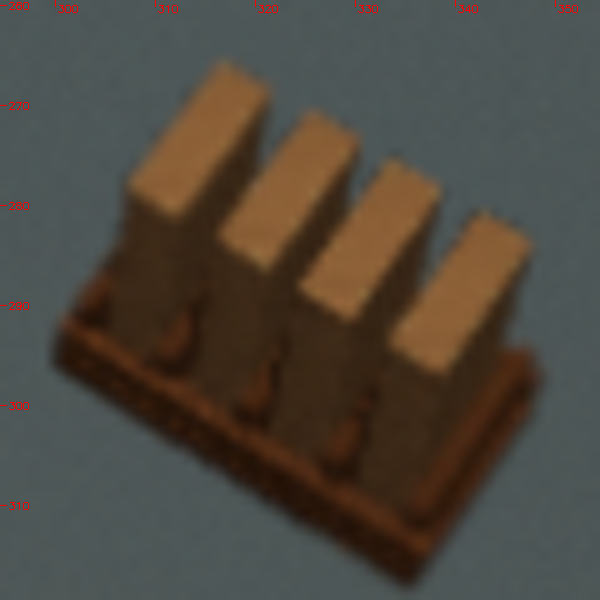

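```bash
cat > fit.py <<'E'
from h import *
from scipy.optimize import least_squares
T=lambda l,s,x0,y0:[np.array([a/s+x0-.5,b/s+y0-.5]) for a,b in l]
def rt(p,L): c,s=np.cos(p[2]),np.sin(p[2]); L=np.array(L,float); return np.c_[p[0]+c*L[:,0]-s*L[:,1],p[1]+s*L[:,0]+c*L[:,1],L[:,2]]
def fit(L,items,p0):
    # items: list (cam, idx, uv)
    f=lambda p:np.concatenate([(proj(c,rt(p,[L[i] for i in idx]))-np.array(uv)).ravel() for c,idx,uv in items])
    r=least_squares(f,p0); return r.x,r.fun.reshape(-1,2)
if __name__=='__main__':
    L=[(75,162.5,18),(75,-162.5,18),(-75,-162.5,18),(-75,162.5,18)]
    tp=T([(38,80),(720,50),(736,366),(44,394)],6.6,172,162); sp=T([(275,28),(728,405),(38,178)],6,165,140)
    p0=[400,60,0]
    for nm,it in(('both',[('top',[0,1,2,3],tp),('side',[0,1,3],sp)]),('top',[('top',[0,1,2,3],tp)]),('side',[('side',[0,1,3],sp)])):
        p,r=fit(L,it,p0); print('press',nm,p.round(4),r.round(1).tolist())
    Lp=[(sx*20,k+sy*7,85) for k in(33,11,-11,-33) for sx,sy in((1,1),(1,-1),(-1,-1),(-1,1))]
    tr=T([(215,228),(262,218),(300,375),(252,385),(300,205),(347,195),(388,348),(340,360),(387,185),(430,178),(470,330),(422,342),(473,165),(520,153),(563,303),(513,314)],12,335,180)
    sr=T([(225,62),(270,88),(175,217),(128,185),(312,112),(358,138),(265,270),(218,238),(393,160),(440,188),(350,320),(300,288),(485,213),(531,240),(443,375),(390,338)],10,295,260)
    for nm,it in(('both',[('top',range(16),tr),('side',range(16),sr)]),('top',[('top',range(16),tr)]),('side',[('side',range(16),sr)])):
        p,r=fit(Lp,it,[380,-280,0.2]); print('rack',nm,p.round(4),np.abs(r).max(),r.mean(0))
    Lq=[(36,30,46),(36,-30,46),(-36,-30,46),(-36,30,46)]
    tq=T([(235,147),(362,147),(366,300),(232,305)],6.6,172,162); sq=T([(335,128),(288,258),(212,203)],6,165,140)
    for nm,it in(('both',[('top',range(4),tq),('side',[0,2,3],sq)]),('top',[('top',range(4),tq)]),('side',[('side',[0,2,3],sq)])):
        p,r=fit(Lq,it,p0); print('plinth',nm,p.round(4),r.round(1).tolist())
    for a in T([(404,130),(412,300)],6.6,172,162): print('jawface',unp('top',a,46))
    for a in T([(228,72),(237,375)],6.6,172,162): print('fence',unp('top',a,62))
E
python3 fit.py; python3 -c "
from h import *
for n in('top','side'):
    o,_=ray(n,[256,190]);print(o)"
```

```text
press both [5.402636e+02 1.207531e+02 3.240000e-02] [[0.1, -0.3], [0.6, 0.1], [0.4, 0.3], [0.1, 0.1], [0.2, -0.3], [0.2, -0.8], [-1.0, -0.3]]
press top [5.404114e+02 1.216875e+02 3.560000e-02] [[-0.3, -0.2], [0.3, -0.1], [0.1, 0.1], [-0.1, 0.2]]
press side [5.394969e+02 1.191985e+02 2.840000e-02] [[0.6, 0.1], [0.2, -0.1], [-0.8, -0.1]]
rack both [ 5.112324e+02 -2.899312e+02  2.353000e-01] 1.0376649342449582 [ 0.0306001  -0.16027988]
rack top [ 5.105342e+02 -2.888181e+02  2.318000e-01] 0.6196754833102887 [-9.72537599e-05 -2.66593471e-04]
rack side [ 5.115958e+02 -2.905140e+02  2.374000e-01] 0.7362731842531502 [ 0.00035902 -0.00264227]
plinth both [5.385700e+02 1.593169e+02 4.800000e-03] [[-0.2, -0.6], [0.2, -0.8], [-0.3, -0.5], [0.3, -1.0], [-0.7, -0.4], [-0.5, 2.7], [-0.8, -0.4]]
plinth top [5.364194e+02 1.592827e+02 9.300000e-03] [[-0.2, 0.2], [0.2, -0.1], [-0.3, 0.2], [0.3, -0.3]]
plinth side [5.414908e+02 1.603040e+02 1.170000e-02] [[-0.2, -1.1], [0.3, 2.0], [-0.1, -1.1]]
jawface [580.08480595 110.63178195  46.        ]
jawface [501.17445102 106.96367494  46.        ]
fence [605.43480546 190.68613157  62.        ]
fence [466.2245799  185.72057538  62.        ]
[ 381.92969638   26.01396623 1545.11784523]
[  83.04881273 -580.25043045  990.97431205]
```

```bash
cat > mv.py <<'E'
from h import *
from scipy.spatial.transform import Rotation as Ro
import sys
def Rt(s): return Ro.from_euler('xyz',s['tool_rot']).as_matrix()
def target_R(yaw,near): # tool x down, tool z along +-(cos,sin)
    best=None
    for sg in(1,-1):
        z=sg*np.array([np.cos(yaw),np.sin(yaw),0]); x=np.array([0,0,-1.]); y=np.cross(z,x); M=np.stack([x,y,z],1)
        a=np.linalg.norm(Ro.from_matrix(near.T@M).as_rotvec())
        if best is None or a<best[0]: best=(a,M)
    return best[1]
def plan(x,y,z,yaw):
    s=ctrl.read_state(); R=Rt(s); p=np.array(s['eef_pos']); M=target_R(yaw,R)
    d=R.T@(np.array([x,y,z])-p); rv=Ro.from_matrix(R.T@M).as_rotvec()
    print('t',round(s['clock'],2),'eef',p.round(1),'zdir',R[:,2].round(3),'xdir',R[:,0].round(4),'w',round(s['width'],1),'F',np.round(s['force'],1),'q',np.round(s['qpos'],2))
    print('tool shift mm',d.round(1),'units',(d/750).round(4),'turn deg',np.degrees(rv).round(2),'units',(np.degrees(rv)/6).round(3))
if __name__=='__main__': plan(*map(float,sys.argv[1:]))
E
python3 mv.py 541.9 71.8 230 0.034
python3 - <<'E'
from h import *
print(proj('top',[[541.9,71.8,106],[541.9,71.8,86]]),proj('side',[[541.9,71.8,106],[541.9,71.8,86]]))
for n in('top','side'):
  for l in ['jaw_grip','jaw_face','bead_vial_mid','pigment_jar_mid','white_tub_mid','marker_mid','scissors_mid']:
    for d in ctrl.mark_of(l,n)[:2]: print(n,l,round(d['conf'],2),unp(n,d['point'],86 if 'grip' in l else 32).round(0))
E
```

```text
t 2.3 eef [160.7 629.8 231.3] zdir [ 0.247  0.969 -0.   ] xdir [-1.e-04 -0.e+00 -1.e+00] w 85.2 F [ 0.6 -0.7 -0.7] q [-1.39  0.63  0.04  1.52 -0.03  1.   -0.02]
tool shift mm [   1.3 -507.4 -446.4] units [ 0.0017 -0.6765 -0.5953] turn deg [73.74 -0.   -0.  ] units [ 1.2289e+01 -1.0000e-03 -0.0000e+00]
[[244.82309241 191.36629097]
 [245.03995391 192.11006989]] [[235.38028246 175.25037767]
 [235.77768415 180.36847737]]
top jaw_grip 0.96 [537.  64.  86.]
top jaw_face 0.89 [529. 106.  32.]
top jaw_face 0.61 [ 514. -324.   32.]
top bead_vial_mid 0.45 [ 657. -311.   32.]
top pigment_jar_mid 0.76 [780.  14.  32.]
top white_tub_mid 0.97 [ 766. -152.   32.]
top marker_mid 0.65 [ 681. -163.   32.]
top marker_mid 0.32 [539. 191.  32.]
top scissors_mid 0.55 [ 358. -158.   32.]
top scissors_mid 0.52 [ 687. -167.   32.]
side jaw_grip 0.87 [532.  78.  86.]
side jaw_face 0.56 [536.  96.  32.]
side bead_vial_mid 0.69 [ 654. -322.   32.]
side pigment_jar_mid 0.94 [776.  -1.  32.]
side pigment_jar_mid 0.68 [536. 107.  32.]
side white_tub_mid 0.96 [ 774. -159.   32.]
side white_tub_mid 0.55 [ 535. -316.   32.]
side marker_mid 0.57 [ 673. -180.   32.]
side scissors_mid 0.63 [ 341. -178.   32.]
```

```bash
cat > path.py <<'E'
from mv import *
# rows to go in a straight world line with rotation split in n
def path(x,y,z,yaw,n):
    s=ctrl.read_state(); R=Rt(s); p=np.array(s['eef_pos']); M=target_R(yaw,R); rv=Ro.from_matrix(R.T@M).as_rotvec()
    d=(np.array([x,y,z])-p)/n
    for i in range(n):
        t=R.T@d/750; print('{"dx":%.3f,"dy":%.3f,"dz":%.3f,"wx":%.2f,"wy":%.2f,"wz":%.2f},'%(*t,*(np.degrees(rv)/6/n)))
        R=R@Ro.from_rotvec(rv/n).as_matrix()
if __name__=='__main__':
    a=sys.argv; path(*map(float,a[1:5]),int(a[5]))
E
python3 path.py 541.9 71.8 250 0.034 13
```

```text
{"dx":-0.002,"dy":-0.052,"dz":-0.046,"wx":0.95,"wy":0.00,"wz":-0.00},
{"dx":-0.002,"dy":-0.056,"dz":-0.040,"wx":0.95,"wy":0.00,"wz":-0.00},
{"dx":-0.002,"dy":-0.060,"dz":-0.035,"wx":0.95,"wy":0.00,"wz":-0.00},
{"dx":-0.002,"dy":-0.063,"dz":-0.029,"wx":0.95,"wy":0.00,"wz":-0.00},
{"dx":-0.002,"dy":-0.066,"dz":-0.022,"wx":0.95,"wy":0.00,"wz":-0.00},
{"dx":-0.002,"dy":-0.068,"dz":-0.016,"wx":0.95,"wy":0.00,"wz":-0.00},
{"dx":-0.002,"dy":-0.069,"dz":-0.009,"wx":0.95,"wy":0.00,"wz":-0.00},
{"dx":-0.002,"dy":-0.069,"dz":-0.002,"wx":0.95,"wy":0.00,"wz":-0.00},
{"dx":-0.002,"dy":-0.069,"dz":0.005,"wx":0.95,"wy":0.00,"wz":-0.00},
{"dx":-0.002,"dy":-0.068,"dz":0.012,"wx":0.95,"wy":0.00,"wz":-0.00},
{"dx":-0.002,"dy":-0.067,"dz":0.018,"wx":0.95,"wy":0.00,"wz":-0.00},
{"dx":-0.002,"dy":-0.065,"dz":0.025,"wx":0.95,"wy":0.00,"wz":-0.00},
{"dx":-0.002,"dy":-0.062,"dz":0.031,"wx":0.95,"wy":0.00,"wz":-0.00},
```

Request:
servo_tool([
  {"dx": -0.05, "dy": -0.02, "dz": -0.018, "wx": 0},
  {"dx": -0.01, "dy": -0.052, "dz": -0.046, "wx": 0.95},
  {"dx": 0, "dy": -0.056, "dz": -0.04, "wx": 0.95},
  {"dx": 0, "dy": -0.06, "dz": -0.035, "wx": 0.95},
  {"dx": 0, "dy": -0.063, "dz": -0.029, "wx": 0.95},
])

```text
schema error: expected keys dx, dy, dz, wx, wy, wz, fingers
```

Request:
servo_tool([
  {"dx": 0, "dy": -0.066, "dz": -0.022, "wx": 0.95},
  {"dx": 0, "dy": -0.068, "dz": -0.016, "wx": 0.95},
  {"dx": 0, "dy": -0.069, "dz": -0.009, "wx": 0.95},
  {"dx": 0, "dy": -0.069, "dz": -0.002, "wx": 0.95},
  {"dx": 0, "dy": -0.069, "dz": 0.005, "wx": 0.95},
])

```text
schema error: expected keys dx, dy, dz, wx, wy, wz, fingers
```

```bash
python3 mv.py 541.9 71.8 200 0.034; python3 path.py 541.9 71.8 180 0.034 5
```

```text
t 3.0 eef [160.7 629.9 231.3] zdir [0.247 0.969 0.   ] xdir [-0.  0. -1.] w 85.7 F [ 0.1 -0.1  0. ] q [-1.39  0.63  0.04  1.52 -0.03  1.   -0.02]
tool shift mm [  31.3 -507.4 -446.5] units [ 0.0417 -0.6765 -0.5953] turn deg [73.74  0.   -0.  ] units [12.29  0.   -0.  ]
{"dx":0.014,"dy":-0.135,"dz":-0.119,"wx":2.46,"wy":0.00,"wz":-0.00},
{"dx":0.014,"dy":-0.161,"dz":-0.081,"wx":2.46,"wy":0.00,"wz":-0.00},
{"dx":0.014,"dy":-0.176,"dz":-0.037,"wx":2.46,"wy":0.00,"wz":-0.00},
{"dx":0.014,"dy":-0.180,"dz":0.009,"wx":2.46,"wy":0.00,"wz":-0.00},
{"dx":0.014,"dy":-0.172,"dz":0.055,"wx":2.46,"wy":0.00,"wz":-0.00},
```

All keys are required, so I'll resend with full rows.

Request:
servo_tool([
  {"dx": -0.05, "dy": -0.02, "dz": -0.018, "wx": 0, "wy": 0, "wz": 0, "fingers": 0},
  {"dx": -0.01, "dy": -0.052, "dz": -0.046, "wx": 0.95, "wy": 0, "wz": 0, "fingers": 0},
  {"dx": 0, "dy": -0.056, "dz": -0.04, "wx": 0.95, "wy": 0, "wz": 0, "fingers": 0},
  {"dx": 0, "dy": -0.06, "dz": -0.035, "wx": 0.95, "wy": 0, "wz": 0, "fingers": 0},
  {"dx": 0, "dy": -0.063, "dz": -0.029, "wx": 0.95, "wy": 0, "wz": 0, "fingers": 0},
])

```text
clock: 3.62
eef_pos: [289.4, 439.7, 276.6]
tool_rot: [0.082, 1.57, 1.002]
force: [1.0, 0.3, -0.1]
width: 85.5
```

Request:
servo_tool([
  {"dx": 0, "dy": -0.066, "dz": -0.022, "wx": 0.95, "wy": 0, "wz": 0, "fingers": 0},
  {"dx": 0, "dy": -0.068, "dz": -0.016, "wx": 0.95, "wy": 0, "wz": 0, "fingers": 0},
  {"dx": 0, "dy": -0.069, "dz": -0.009, "wx": 0.95, "wy": 0, "wz": 0, "fingers": 0},
  {"dx": 0, "dy": -0.069, "dz": -0.002, "wx": 0.95, "wy": 0, "wz": 0, "fingers": 0},
  {"dx": 0, "dy": -0.069, "dz": 0.005, "wx": 0.95, "wy": 0, "wz": 0, "fingers": 0},
])

```text
clock: 4.25
eef_pos: [435.6, 224.3, 276.6]
tool_rot: [0.356, 1.57, 0.778]
force: [1.0, 1.6, -0.4]
width: 85.3
```

```bash
python3 mv.py 541.9 71.8 180 0.034; python3 path.py 541.9 71.8 180 0.034 4
```

```text
t 4.25 eef [435.6 224.3 276.6] zdir [0.912 0.41  0.001] xdir [ 7.e-04  7.e-04 -1.e+00] w 85.3 F [ 1.   1.6 -0.4] q [-0.79  0.36  0.35  1.9  -0.15  0.91  0.06]
tool shift mm [  96.6 -182.7   34.3] units [ 0.1288 -0.2436  0.0457] turn deg [22.27  0.05 -0.03] units [ 3.711  0.009 -0.005]
{"dx":0.032,"dy":-0.061,"dz":0.011,"wx":0.93,"wy":0.00,"wz":-0.00},
{"dx":0.032,"dy":-0.060,"dz":0.017,"wx":0.93,"wy":0.00,"wz":-0.00},
{"dx":0.032,"dy":-0.058,"dz":0.023,"wx":0.93,"wy":0.00,"wz":-0.00},
{"dx":0.032,"dy":-0.055,"dz":0.028,"wx":0.93,"wy":0.00,"wz":-0.00},
```

Request:
servo_tool([
  {"dx": 0.025, "dy": -0.06, "dz": 0.011, "wx": 0.93, "wy": 0, "wz": 0, "fingers": 0},
  {"dx": 0.025, "dy": -0.06, "dz": 0.017, "wx": 0.93, "wy": 0, "wz": 0, "fingers": 0},
  {"dx": 0.025, "dy": -0.058, "dz": 0.023, "wx": 0.93, "wy": 0, "wz": 0, "fingers": 0},
  {"dx": 0.025, "dy": -0.045, "dz": 0.02, "wx": 0.7, "wy": 0, "wz": 0, "fingers": 0},
  {"dx": 0, "dy": 0, "dz": 0, "wx": 0, "wy": 0, "wz": 0, "fingers": 0},
])

```text
clock: 4.88
eef_pos: [533.9, 76.1, 200.2]
tool_rot: [-2.107, 1.568, -2.052]
force: [0.3, 0.6, -0.2]
width: 85.6
```

```bash
python3 mv.py 541.9 71.8 140 0.034; python3 - <<'E'
from h import *
for n in('top','side'):
    im=ctrl.get_image(n)[:,:,::-1].copy()
    if n=='top': crop(n,im,172,162,118,68,6.6,'tp2')
    else: crop(n,im,165,110,125,98,6,'sp2')
s=ctrl.read_state()['eef_pos']; print(s,proj('top',[s]),proj('side',[s]))
E
```

```text
t 4.88 eef [533.9  76.1 200.2] zdir [ 0.999  0.054 -0.001] xdir [-0.0013 -0.0025 -1.    ] w 85.6 F [ 0.3  0.6 -0.2] q [-0.47  0.54  0.42  1.87 -0.29  0.79  0.15]
tool shift mm [60.2 -4.6  7.8] units [ 0.0802 -0.0061  0.0104] turn deg [ 1.17 -0.08  0.14] units [ 0.195 -0.014  0.023]
[533.24264203  79.97331993 201.19973549] [[240.72216724 190.69400471]] [[228.45833241 148.87036462]]
```

View pics/sp2.png

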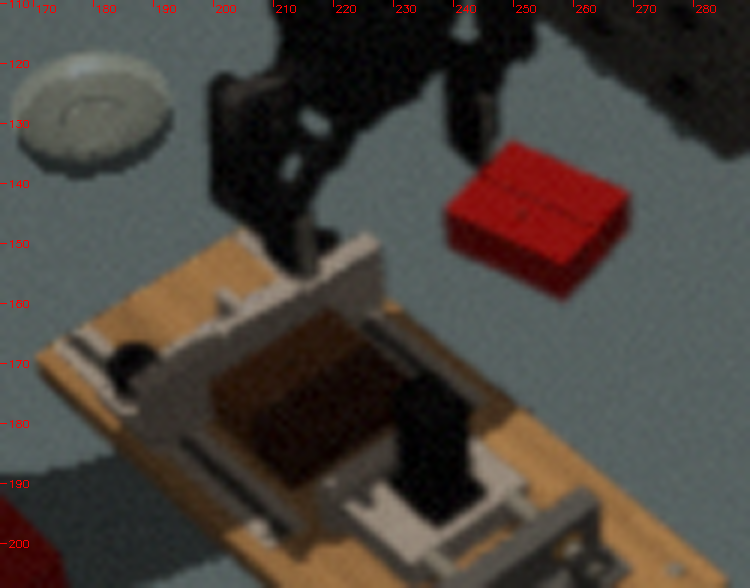

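View pics/tp2.png

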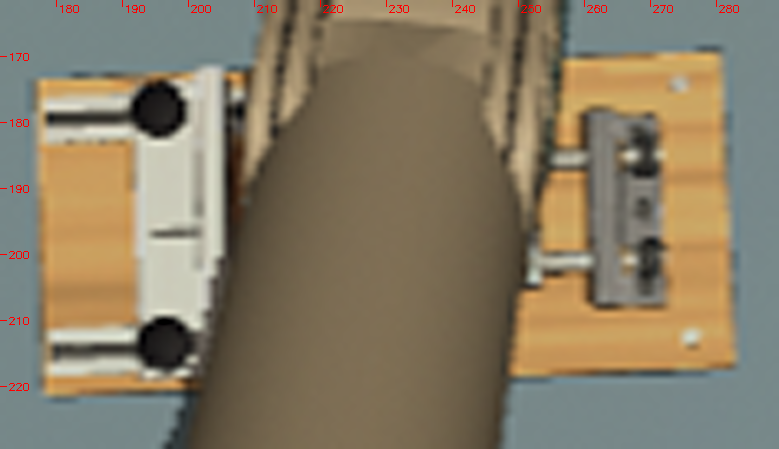

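```bash
python3 mv.py 541.9 71.8 110 0.034
```

```text
t 4.97 eef [533.2  80.  201.2] zdir [ 0.998  0.06  -0.001] xdir [-7.e-04  5.e-04 -1.e+00] w 85.1 F [-0.3 -0.3 -0.1] q [-0.48  0.54  0.41  1.87 -0.29  0.79  0.15]
tool shift mm [91.2 -8.7  8.2] units [ 0.1216 -0.0116  0.011 ] turn deg [ 1.51 -0.04 -0.03] units [ 0.252 -0.007 -0.005]
```

Request:
servo_tool([
  {"dx": 0.03, "dy": -0.012, "dz": 0.011, "wx": 0.25, "wy": 0, "wz": 0, "fingers": 0},
  {"dx": 0.045, "dy": 0, "dz": 0, "wx": 0, "wy": 0, "wz": 0, "fingers": 0},
  {"dx": 0.045, "dy": 0, "dz": 0, "wx": 0, "wy": 0, "wz": 0, "fingers": 0},
  {"dx": 0, "dy": 0, "dz": 0, "wx": 0, "wy": 0, "wz": 0, "fingers": 0},
])

```text
clock: 5.48
eef_pos: [540.3, 72.9, 110.1]
tool_rot: [2.96, 1.566, 2.997]
force: [-0.3, -0.2, 0.6]
width: 85.1
```

```bash
python3 mv.py 541.9 71.8 66 0.034; python3 - <<'E'
from h import *
for n in('side',):
    im=ctrl.get_image(n)[:,:,::-1].copy()
    crop(n,im,165,110,125,98,6,'sp3')
E
```

```text
t 5.47 eef [540.3  72.9 110.1] zdir [ 0.999  0.037 -0.004] xdir [-4.3e-03  6.0e-04 -1.0e+00] w 85.1 F [-0.3 -0.2  0.6] q [-0.41  0.68  0.34  1.92 -0.38  0.61  0.22]
tool shift mm [44.1 -1.2  1.8] units [ 0.0588 -0.0016  0.0024] turn deg [ 0.15 -0.25 -0.04] units [ 0.025 -0.041 -0.007]
```

View pics/sp3.png

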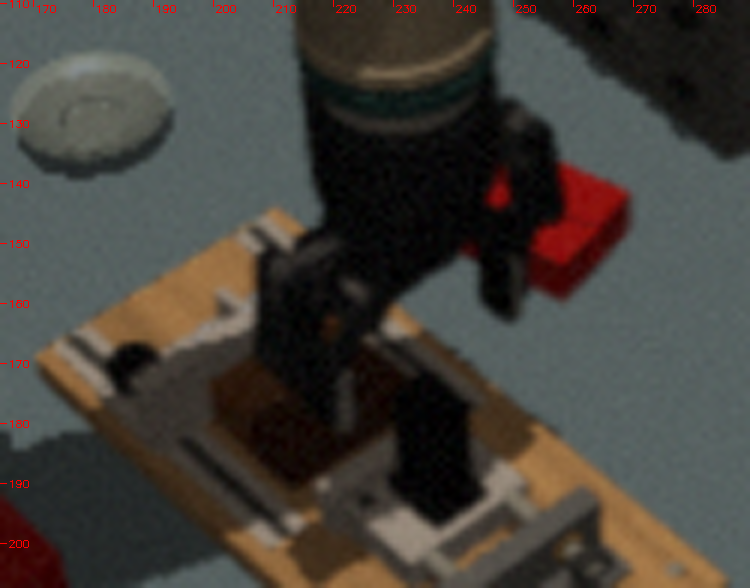

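Request:
servo_tool([
  {"dx": 0.03, "dy": -0.001, "dz": 0.002, "wx": 0, "wy": -0.04, "wz": 0, "fingers": 0},
  {"dx": 0.028, "dy": 0, "dz": 0, "wx": 0, "wy": 0, "wz": 0, "fingers": 0},
  {"dx": 0, "dy": 0, "dz": 0, "wx": 0, "wy": 0, "wz": 0, "fingers": 1},
  {"dx": 0, "dy": 0, "dz": 0, "wx": 0, "wy": 0, "wz": 0, "fingers": 1},
  {"dx": 0, "dy": 0, "dz": 0, "wx": 0, "wy": 0, "wz": 0, "fingers": 1},
])

```text
clock: 6.15
eef_pos: [544.8, 70.7, 69.2]
tool_rot: [0.052, 1.564, 0.086]
force: [0.6, 0.1, 0.2]
width: 32.1
```

Request:
servo_tool([
  {"dx": 0, "dy": 0, "dz": 0, "wx": 0, "wy": 0, "wz": 0, "fingers": 1},
  {"dx": 0, "dy": 0, "dz": 0, "wx": 0, "wy": 0, "wz": 0, "fingers": 1},
  {"dx": 0, "dy": 0, "dz": 0, "wx": 0, "wy": 0, "wz": 0, "fingers": 1},
])

```text
clock: 6.52
eef_pos: [542.2, 70.7, 68.9]
tool_rot: [0.65, 1.569, 0.684]
force: [-4.3, -0.2, 8.5]
width: 23.9
```

```bash
python3 mv.py 541.9 71.8 66 0.034
```

```text
t 6.53 eef [542.2  70.7  68.9] zdir [0.999 0.034 0.001] xdir [ 0.0014  0.0011 -1.    ] w 23.9 F [-4.3 -0.2  8.5] q [-0.37  0.74  0.3   1.95 -0.42  0.51  0.25]
tool shift mm [ 2.9  1.1 -0.3] units [ 0.0038  0.0014 -0.0004] turn deg [ 0.02  0.08 -0.06] units [ 0.003  0.013 -0.01 ]
```

Request:
servo_tool([
  {"dx": 0, "dy": -0.01, "dz": 0, "wx": 0, "wy": 0, "wz": 0, "fingers": 1},
  {"dx": 0, "dy": -0.01, "dz": 0, "wx": 0, "wy": 0, "wz": 0, "fingers": 1},
  {"dx": 0, "dy": 0, "dz": 0, "wx": 0, "wy": 0, "wz": 0, "fingers": 1},
])

```text
clock: 6.9
eef_pos: [542.8, 54.8, 68.8]
tool_rot: [0.246, 1.569, 0.28]
force: [-5.6, -1.7, 9.4]
width: 23.5
```

Request:
servo_tool([
  {"dx": 0, "dy": -0.006, "dz": 0, "wx": 0, "wy": 0, "wz": 0, "fingers": 1},
  {"dx": 0, "dy": -0.006, "dz": 0, "wx": 0, "wy": 0, "wz": 0, "fingers": 1},
  {"dx": 0, "dy": 0, "dz": 0, "wx": 0, "wy": 0, "wz": 0, "fingers": 1},
])

```text
clock: 7.28
eef_pos: [543.0, 49.1, 68.8]
tool_rot: [1.285, 1.567, 1.32]
force: [-4.4, 5.7, 8.5]
width: 23.8
```

Request:
servo_tool([
  {"dx": 0, "dy": -0.004, "dz": 0, "wx": 0, "wy": 0, "wz": 0, "fingers": 1},
  {"dx": 0, "dy": 0, "dz": 0, "wx": 0, "wy": 0, "wz": 0, "fingers": 1},
  {"dx": 0, "dy": 0, "dz": 0, "wx": 0, "wy": 0, "wz": 0, "fingers": 1},
])

```text
clock: 7.65
eef_pos: [542.9, 49.1, 68.8]
tool_rot: [1.465, 1.564, 1.502]
force: [-4.5, 10.9, 9.6]
width: 23.6
```

Request:
servo_tool([
  {"dx": 0, "dy": 0.006, "dz": 0, "wx": 0, "wy": 0, "wz": 0, "fingers": 1},
  {"dx": 0, "dy": 0, "dz": 0, "wx": 0, "wy": 0, "wz": 0, "fingers": 0},
  {"dx": 0, "dy": 0, "dz": 0, "wx": 0, "wy": 0, "wz": 0, "fingers": 0},
  {"dx": 0, "dy": 0, "dz": 0, "wx": 0, "wy": 0, "wz": 0, "fingers": 0},
  {"dx": 0, "dy": 0, "dz": 0, "wx": 0, "wy": 0, "wz": 0, "fingers": 0},
])

```text
clock: 8.28
eef_pos: [544.8, 47.8, 67.8]
tool_rot: [-0.019, 1.566, 0.014]
force: [1.6, 0.2, 1.0]
width: 85.1
```

Request:
servo_tool([
  {"dx": -0.05, "dy": 0, "dz": 0, "wx": 0, "wy": 0, "wz": 0, "fingers": 0},
  {"dx": -0.06, "dy": 0, "dz": 0, "wx": 0, "wy": 0, "wz": 0, "fingers": 0},
  {"dx": -0.06, "dy": -0.02, "dz": 0, "wx": 0, "wy": 0, "wz": 0, "fingers": 0},
  {"dx": 0, "dy": -0.06, "dz": 0, "wx": 0, "wy": 0, "wz": 0, "fingers": 0},
  {"dx": 0, "dy": -0.07, "dz": 0, "wx": 0, "wy": 0, "wz": 0, "fingers": 0},
])

```text
clock: 8.9
eef_pos: [548.5, -64.5, 196.0]
tool_rot: [0.077, 1.565, 0.114]
force: [-0.6, 0.3, 0.1]
width: 85.7
```

```bash
python3 - <<'E'
import numpy as np
x,y,a=511.2,-289.7,0.235
for k,n in((33,'A'),(11,'B'),(-11,'C'),(-33,'D')):
    c=np.array([x,y])+k*np.array([-np.sin(a),np.cos(a)]); print(n,c.round(1),'tool with -5 off',(c-5*np.array([-np.sin(a),np.cos(a)])).round(1))
E
python3 path.py 520.1 -326.7 180 0.235 6
```

```text
A [ 503.5 -257.6] tool with -5 off [ 504.7 -262.5]
B [ 508.6 -279. ] tool with -5 off [ 509.8 -283.9]
C [ 513.8 -300.4] tool with -5 off [ 514.9 -305.3]
D [ 518.9 -321.8] tool with -5 off [ 520.  -326.7]
{"dx":0.003,"dy":-0.058,"dz":-0.008,"wx":-0.32,"wy":0.01,"wz":0.00},
{"dx":0.003,"dy":-0.058,"dz":-0.010,"wx":-0.32,"wy":0.01,"wz":0.00},
{"dx":0.004,"dy":-0.057,"dz":-0.012,"wx":-0.32,"wy":0.01,"wz":0.00},
{"dx":0.004,"dy":-0.057,"dz":-0.014,"wx":-0.32,"wy":0.01,"wz":0.00},
{"dx":0.004,"dy":-0.056,"dz":-0.016,"wx":-0.32,"wy":0.01,"wz":0.00},
{"dx":0.004,"dy":-0.056,"dz":-0.018,"wx":-0.32,"wy":0.01,"wz":0.00},
```

Request:
servo_tool([
  {"dx": 0.003, "dy": -0.058, "dz": -0.008, "wx": -0.32, "wy": 0, "wz": 0, "fingers": 0},
  {"dx": 0.003, "dy": -0.058, "dz": -0.01, "wx": -0.32, "wy": 0, "wz": 0, "fingers": 0},
  {"dx": 0.003, "dy": -0.057, "dz": -0.012, "wx": -0.32, "wy": 0, "wz": 0, "fingers": 0},
  {"dx": 0.003, "dy": -0.057, "dz": -0.014, "wx": -0.32, "wy": 0, "wz": 0, "fingers": 0},
  {"dx": 0.003, "dy": -0.05, "dz": -0.014, "wx": -0.32, "wy": 0, "wz": 0, "fingers": 0},
])

```text
clock: 9.52
eef_pos: [524.9, -279.9, 183.8]
tool_rot: [-0.235, 1.567, -0.033]
force: [-0.5, 0.0, -0.9]
width: 85.5
```

Request:
servo_tool([
  {"dx": 0, "dy": -0.03, "dz": -0.015, "wx": -0.32, "wy": 0, "wz": 0, "fingers": 0},
  {"dx": 0, "dy": 0, "dz": 0, "wx": 0, "wy": 0, "wz": 0, "fingers": 0},
])

```text
clock: 9.78
eef_pos: [517.5, -305.1, 183.8]
tool_rot: [-0.565, 1.567, -0.335]
force: [-1.0, 0.5, -0.3]
width: 85.1
```

```bash
python3 - <<'E'
from h import *
for n in('top','side'):
    ims=np.mean([ctrl.get_image(n).astype(float) for _ in range(4)],0)
    im=ims.clip(0,255).astype(np.uint8)[:,:,::-1].copy()
    if n=='top': crop(n,im,172,162,118,68,6.6,'tp4')
    else: crop(n,im,165,140,125,98,6,'sp4');crop(n,im,280,210,100,100,6,'sr4')
E
python3 mv.py 520 -326.7 110 0.235
```

```text
t 10.18 eef [ 519.5 -301.2  183.9] zdir [0.972 0.234 0.004] xdir [ 4.3e-03  5.0e-04 -1.0e+00] w 85.1 F [ 0.2 -0.4 -0.8] q [ 0.28  0.63  0.32  1.72 -0.25  0.83  0.95]
tool shift mm [ 73.9 -24.9  -5.8] units [ 0.0985 -0.0332 -0.0077] turn deg [0.09 0.25 0.03] units [0.015 0.041 0.005]
```

View pics/tp4.png

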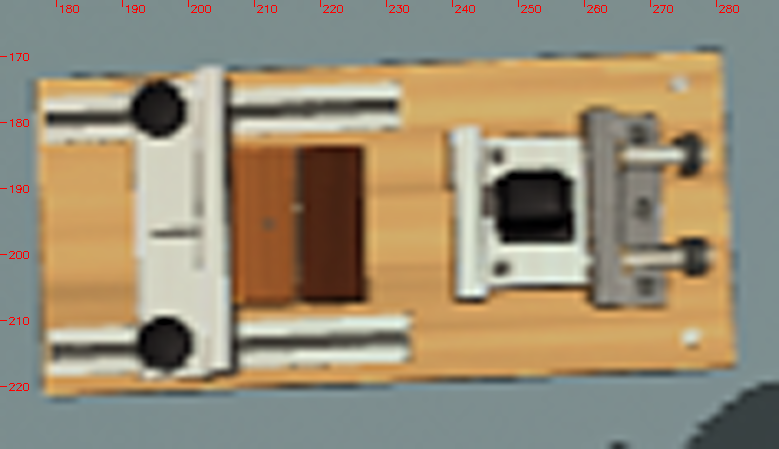

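View pics/sp4.png

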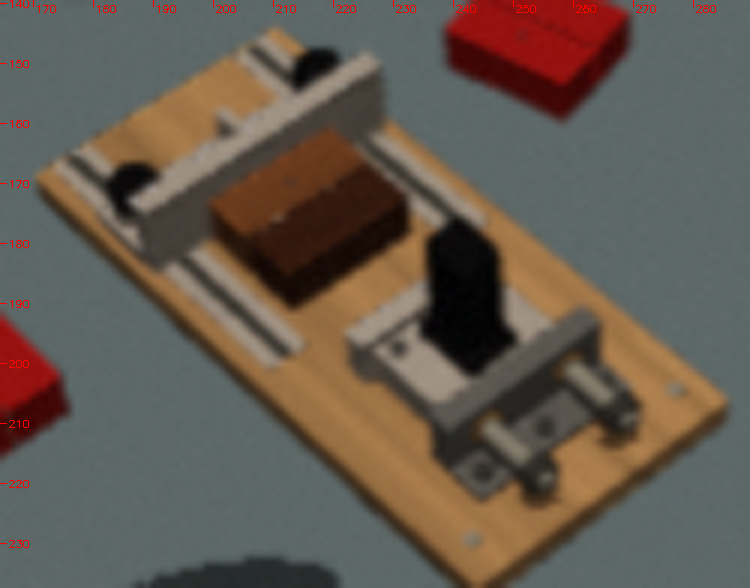

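View pics/sr4.png

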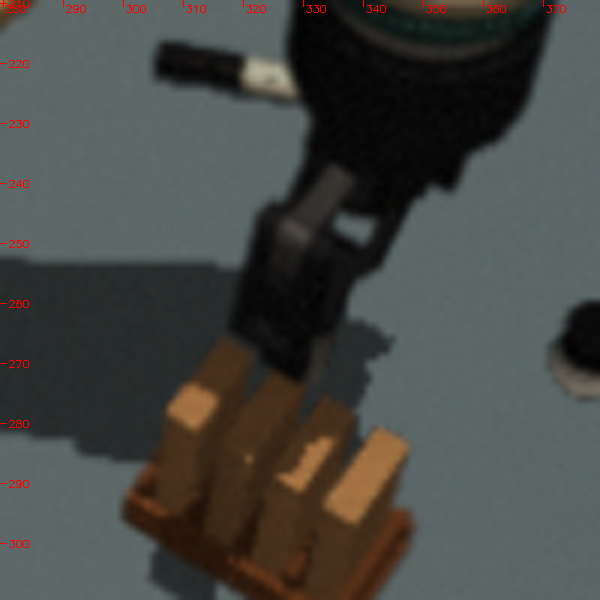

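Request:
servo_tool([
  {"dx": 0.02, "dy": -0.02, "dz": -0.004, "wx": 0, "wy": 0.04, "wz": 0, "fingers": 0},
  {"dx": 0.04, "dy": -0.013, "dz": -0.004, "wx": 0, "wy": 0, "wz": 0, "fingers": 0},
  {"dx": 0.03, "dy": 0, "dz": 0, "wx": 0, "wy": 0, "wz": 0, "fingers": 0},
  {"dx": 0, "dy": 0, "dz": 0, "wx": 0, "wy": 0, "wz": 0, "fingers": 0},
])

```text
clock: 10.68
eef_pos: [517.3, -327.8, 113.8]
tool_rot: [2.643, 1.566, 2.877]
force: [0.9, 0.3, -0.3]
width: 85.5
```

```bash
python3 - <<'E'
from h import *
im=ctrl.get_image('side')[:,:,::-1].copy(); crop('side',im,280,230,100,95,6,'sr5')
E
python3 mv.py 520 -326.7 45 0.235
```

```text
t 10.72 eef [ 518.2 -328.2  115.2] zdir [ 0.973  0.232 -0.002] xdir [-1.9e-03 -2.0e-04 -1.0e+00] w 85.5 F [ 0.1 -0.6  0. ] q [ 0.35  0.74  0.28  1.73 -0.29  0.72  1.01]
tool shift mm [70.2  1.1  2.2] units [0.0936 0.0014 0.003 ] turn deg [-0.04 -0.11 -0.01] units [-0.006 -0.018 -0.002]
```

View pics/sr5.png

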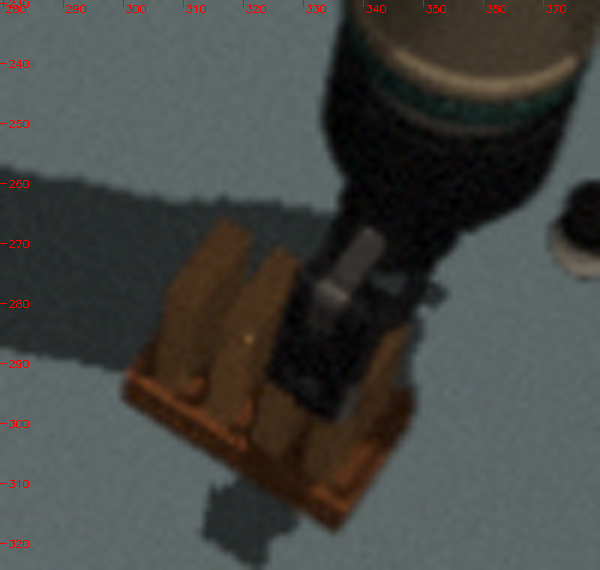

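Request:
servo_tool([
  {"dx": 0.04, "dy": 0.001, "dz": 0.003, "wx": 0, "wy": 0, "wz": 0, "fingers": 0},
  {"dx": 0.04, "dy": 0, "dz": 0, "wx": 0, "wy": 0, "wz": 0, "fingers": 0},
  {"dx": 0.013, "dy": 0, "dz": 0, "wx": 0, "wy": 0, "wz": 0, "fingers": 0},
  {"dx": 0, "dy": 0, "dz": 0, "wx": 0, "wy": 0, "wz": 0, "fingers": 0},
])

```text
clock: 11.22
eef_pos: [521.2, -327.0, 47.0]
tool_rot: [-1.603, 1.57, -1.368]
force: [1.4, 0.4, -0.1]
width: 85.6
```

```bash
python3 - <<'E'
from h import *
im=ctrl.get_image('side')[:,:,::-1].copy(); crop('side',im,280,230,100,95,6,'sr6')
E
python3 mv.py 520 -326.7 45 0.235
```

```text
t 11.28 eef [ 521.6 -327.3   47.6] zdir [0.973 0.233 0.001] xdir [ 0.0013 -0.0018 -1.    ] w 85.3 F [-0.8 -0.3 -0.1] q [ 0.37  0.83  0.24  1.76 -0.32  0.59  1.04]
tool shift mm [ 2.6  0.9 -1.4] units [ 0.0035  0.0012 -0.0019] turn deg [-0.01  0.05  0.12] units [-0.001  0.008  0.02 ]
```

View pics/sr6.png

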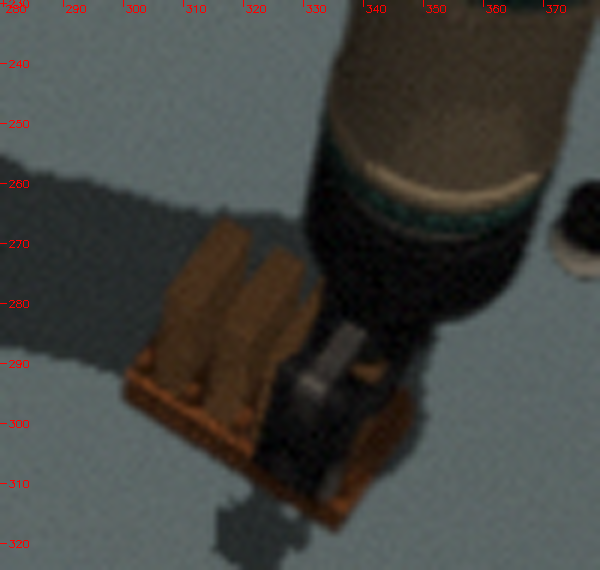

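```bash
python3 - <<'E'
from h import *
z=np.array([.973,.233,0]);y=np.array([-.233,.973,0]);c=np.array([521.6,-327.3,0])
for k in(-42,-57):
  for w in(-11,11): print(k,w,((proj('side',[c+k*z+w*y+[0,0,58]])-[280,230]+.5)*6).round())
d=np.array([518.9,-321.8,0])
for w in(-7,7): print('D top -x',((proj('side',[d-20*z+w*y+[0,0,85]])-[280,230]+.5)*6).round())
E
```

```text
-42 -11 [[338. 496.]]
-42 11 [[286. 463.]]
-57 -11 [[317. 527.]]
-57 11 [[265. 494.]]
D top -x [[352. 405.]]
D top -x [[319. 384.]]
```

Request:
servo_tool([
  {"dx": 0.003, "dy": 0.001, "dz": -0.002, "wx": 0, "wy": 0, "wz": 0, "fingers": 1},
  {"dx": 0, "dy": 0, "dz": 0, "wx": 0, "wy": 0, "wz": 0, "fingers": 1},
  {"dx": 0, "dy": 0, "dz": 0, "wx": 0, "wy": 0, "wz": 0, "fingers": 1},
  {"dx": 0, "dy": 0, "dz": 0, "wx": 0, "wy": 0, "wz": 0, "fingers": 1},
  {"dx": 0, "dy": 0, "dz": 0, "wx": 0, "wy": 0, "wz": 0, "fingers": 1},
])

```text
clock: 11.9
eef_pos: [519.8, -326.6, 45.1]
tool_rot: [-1.106, 1.569, -0.871]
force: [0.0, -0.7, 5.4]
width: 39.4
```

Request:
servo_tool([
  {"dx": -0.01, "dy": 0, "dz": 0, "wx": 0, "wy": 0, "wz": 0, "fingers": 1},
  {"dx": -0.03, "dy": 0, "dz": 0, "wx": 0, "wy": 0, "wz": 0, "fingers": 1},
  {"dx": -0.05, "dy": 0, "dz": 0, "wx": 0, "wy": 0, "wz": 0, "fingers": 1},
  {"dx": -0.05, "dy": 0, "dz": 0, "wx": 0, "wy": 0, "wz": 0, "fingers": 1},
  {"dx": 0, "dy": 0, "dz": 0, "wx": 0, "wy": 0, "wz": 0, "fingers": 1},
])

```text
clock: 12.52
eef_pos: [521.0, -327.4, 152.5]
tool_rot: [-0.896, 1.564, -0.661]
force: [-0.8, -0.3, 0.1]
width: 39.7
```

```bash
python3 - <<'E'
from h import *
im=ctrl.get_image('side')[:,:,::-1].copy(); crop('side',im,280,200,100,125,4.7,'sr7')
E
python3 path.py 540.4 112 160 0.034 9
```

```text
{"dx":-0.001,"dy":0.062,"dz":0.018,"wx":0.21,"wy":0.00,"wz":0.00},
{"dx":-0.001,"dy":0.063,"dz":0.017,"wx":0.21,"wy":0.00,"wz":0.00},
{"dx":-0.001,"dy":0.063,"dz":0.015,"wx":0.21,"wy":0.00,"wz":0.00},
{"dx":-0.001,"dy":0.064,"dz":0.014,"wx":0.21,"wy":0.00,"wz":0.00},
{"dx":-0.001,"dy":0.064,"dz":0.012,"wx":0.21,"wy":0.00,"wz":0.00},
{"dx":-0.001,"dy":0.064,"dz":0.011,"wx":0.21,"wy":0.00,"wz":0.00},
{"dx":-0.001,"dy":0.064,"dz":0.010,"wx":0.21,"wy":0.00,"wz":0.00},
{"dx":-0.001,"dy":0.065,"dz":0.008,"wx":0.21,"wy":0.00,"wz":0.00},
{"dx":-0.001,"dy":0.065,"dz":0.007,"wx":0.21,"wy":0.00,"wz":0.00},
```

View pics/sr7.png

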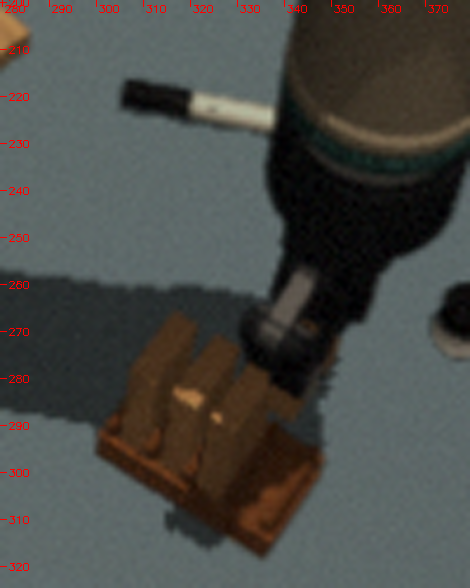

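Request:
servo_tool([
  {"dx": -0.01, "dy": 0.05, "dz": 0.018, "wx": 0.2, "wy": 0, "wz": 0, "fingers": 1},
  {"dx": -0.01, "dy": 0.063, "dz": 0.017, "wx": 0.21, "wy": 0, "wz": 0, "fingers": 1},
  {"dx": 0, "dy": 0.063, "dz": 0.015, "wx": 0.21, "wy": 0, "wz": 0, "fingers": 1},
  {"dx": 0, "dy": 0.064, "dz": 0.014, "wx": 0.21, "wy": 0, "wz": 0, "fingers": 1},
  {"dx": 0, "dy": 0.064, "dz": 0.012, "wx": 0.21, "wy": 0, "wz": 0, "fingers": 1},
])

```text
clock: 13.2
eef_pos: [531.2, -89.3, 162.9]
tool_rot: [-3.091, 1.568, -2.966]
force: [-0.1, 1.0, -1.0]
width: 39.0
```

Request:
servo_tool([
  {"dx": 0, "dy": 0.064, "dz": 0.011, "wx": 0.21, "wy": 0, "wz": 0, "fingers": 1},
  {"dx": 0, "dy": 0.064, "dz": 0.01, "wx": 0.21, "wy": 0, "wz": 0, "fingers": 1},
  {"dx": 0, "dy": 0.064, "dz": 0.008, "wx": 0.21, "wy": 0, "wz": 0, "fingers": 1},
  {"dx": 0, "dy": 0.05, "dz": 0.006, "wx": 0.21, "wy": 0, "wz": 0, "fingers": 1},
  {"dx": 0, "dy": 0, "dz": 0, "wx": 0, "wy": 0, "wz": 0, "fingers": 1},
])

```text
clock: 13.82
eef_pos: [539.8, 96.4, 162.4]
tool_rot: [2.972, 1.568, 3.017]
force: [-0.8, -0.3, 0.1]
width: 39.4
```

```bash
python3 - <<'E'
from h import *
im=ctrl.get_image('side')[:,:,::-1].copy(); crop('side',im,165,110,125,98,6,'sp8')
E
python3 mv.py 540.4 112.5 110 0.034
```

```text
t 13.88 eef [539.9  93.5 162.7] zdir [ 0.999  0.042 -0.003] xdir [-0.0027 -0.0013 -1.    ] w 39.0 F [-0.7 -0.4 -0.7] q [-0.49  0.61  0.42  1.88 -0.35  0.73  0.17]
tool shift mm [52.6 19.   1.4] units [0.0702 0.0254 0.0019] turn deg [ 0.44 -0.16  0.07] units [ 0.074 -0.026  0.012]
```

View pics/sp8.png

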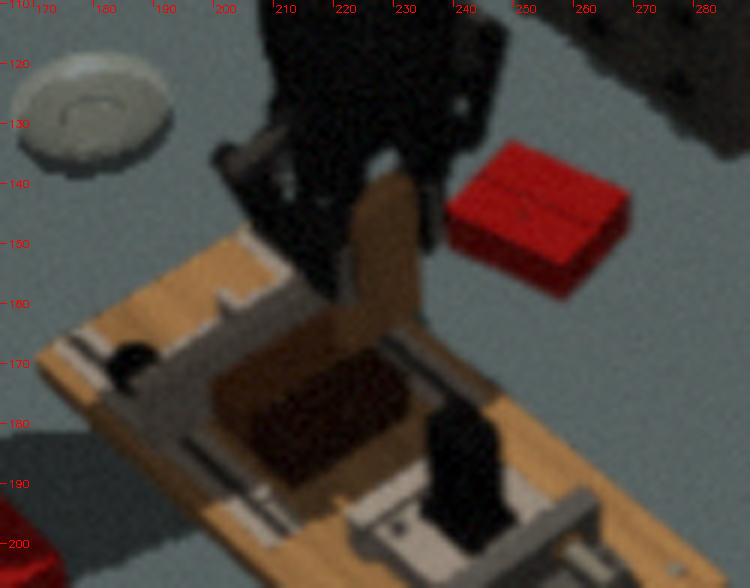

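Request:
servo_tool([
  {"dx": 0, "dy": 0.024, "dz": 0.002, "wx": 0.07, "wy": -0.03, "wz": 0, "fingers": 1},
  {"dx": 0.04, "dy": 0, "dz": 0, "wx": 0, "wy": 0, "wz": 0, "fingers": 1},
  {"dx": 0.03, "dy": 0, "dz": 0, "wx": 0, "wy": 0, "wz": 0, "fingers": 1},
  {"dx": 0, "dy": 0, "dz": 0, "wx": 0, "wy": 0, "wz": 0, "fingers": 1},
  {"dx": 0, "dy": 0, "dz": 0, "wx": 0, "wy": 0, "wz": 0, "fingers": 1},
])

```text
clock: 14.5
eef_pos: [542.6, 109.7, 112.1]
tool_rot: [-0.204, 1.567, -0.175]
force: [-0.4, 0.6, 0.3]
width: 39.4
```

```bash
python3 - <<'E'
from h import *
im=ctrl.get_image('side')[:,:,::-1].copy(); crop('side',im,165,110,125,98,6,'sp9')
s=ctrl.read_state()['eef_pos']; c=s+np.array([0,5,0.]); print(s)
f=lambda P:((proj('side',P)-[165,110]+.5)*6).round().tolist()
b=s[2]-35
print('bottom corners',f([c+[a,w,-35-0] for a in(-20,20) for w in(-7,7)]))
E
python3 mv.py 540.4 112.0 53.5 0.034
```

```text
[542.83252035 109.83097502 112.42849155]
bottom corners [[344.0, 413.0], [325.0, 395.0], [415.0, 369.0], [396.0, 352.0]]
t 14.55 eef [542.8 109.8 112.4] zdir [1.    0.03  0.005] xdir [ 4.8e-03 -5.0e-04 -1.0e+00] w 39.6 F [-0.1 -0.8 -0.5] q [-0.49  0.69  0.37  1.91 -0.41  0.62  0.17]
tool shift mm [58.9  2.3 -2.6] units [ 0.0786  0.003  -0.0035] turn deg [-0.23  0.27  0.04] units [-0.038  0.046  0.006]
```

View pics/sp9.png

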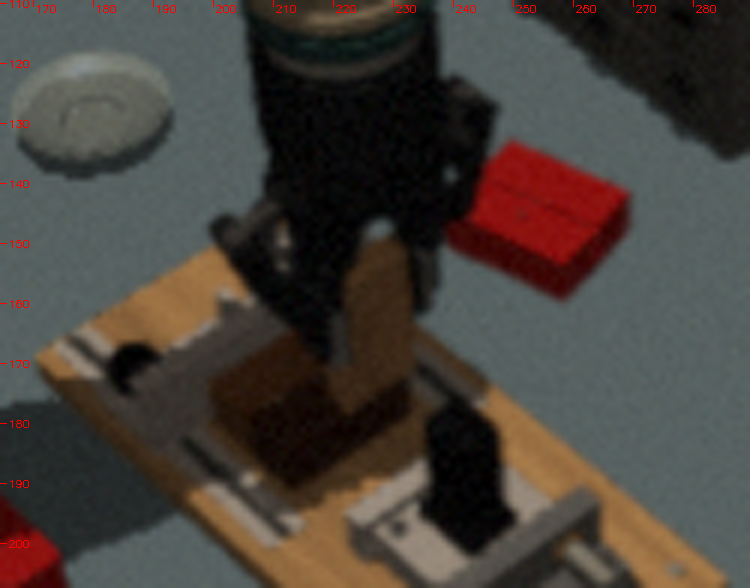

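Request:
servo_tool([
  {"dx": 0.025, "dy": 0.002, "dz": -0.003, "wx": 0, "wy": 0.04, "wz": 0, "fingers": 1},
  {"dx": 0.03, "dy": 0, "dz": 0, "wx": 0, "wy": 0, "wz": 0, "fingers": 1},
  {"dx": 0.015, "dy": 0, "dz": 0, "wx": 0, "wy": 0, "wz": 0, "fingers": 1},
  {"dx": 0, "dy": 0, "dz": 0, "wx": 0, "wy": 0, "wz": 0, "fingers": 1},
  {"dx": 0, "dy": 0, "dz": 0, "wx": 0, "wy": 0, "wz": 0, "fingers": 1},
])

```text
clock: 15.18
eef_pos: [540.3, 111.3, 59.4]
tool_rot: [-1.755, 1.57, -1.724]
force: [-1.3, 0.0, -0.7]
width: 39.3
```

```bash
python3 - <<'E'
from h import *
im=ctrl.get_image('side')[:,:,::-1].copy(); crop('side',im,165,110,125,98,6,'sp10')
E
python3 mv.py 540.4 112.0 53.5 0.034
```

```text
t 15.22 eef [540.4 111.4  59.6] zdir [1.    0.031 0.   ] xdir [ 2.e-04 -6.e-04 -1.e+00] w 39.6 F [-0.8 -0.6  0.3] q [-0.46  0.77  0.31  1.93 -0.45  0.51  0.21]
tool shift mm [6.1 0.6 0. ] units [0.0082 0.0008 0.0001] turn deg [-0.18  0.01  0.04] units [-0.031  0.002  0.006]
```

View pics/sp10.png

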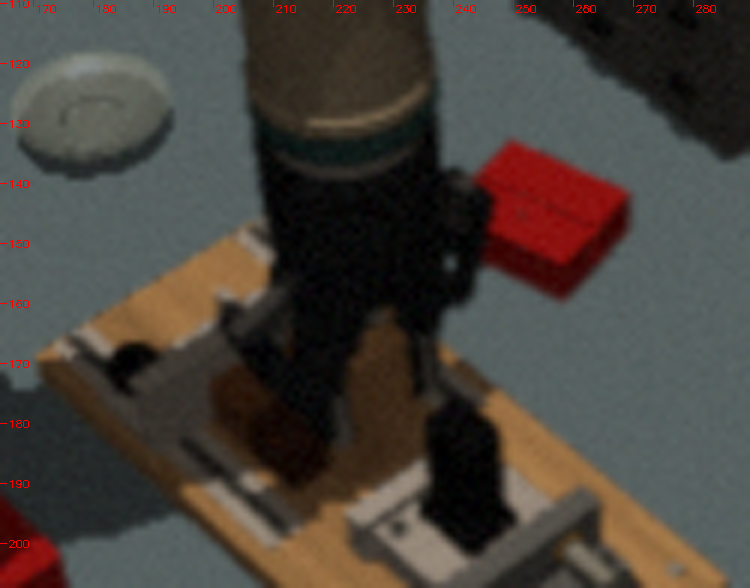

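Request:
servo_tool([
  {"dx": 0.006, "dy": 0.001, "dz": 0, "wx": 0, "wy": 0, "wz": 0, "fingers": 1},
  {"dx": 0.002, "dy": 0, "dz": 0, "wx": 0, "wy": 0, "wz": 0, "fingers": 1},
  {"dx": 0, "dy": 0, "dz": 0, "wx": 0, "wy": 0, "wz": 0, "fingers": 1},
  {"dx": 0, "dy": 0, "dz": 0, "wx": 0, "wy": 0, "wz": 0, "fingers": 1},
])

```text
clock: 15.72
eef_pos: [539.8, 112.2, 53.1]
tool_rot: [-2.531, 1.57, -2.5]
force: [-1.1, 0.3, 1.6]
width: 39.0
```

Request:
servo_tool([
  {"dx": -0.001, "dy": 0.003, "dz": 0, "wx": 0, "wy": 0, "wz": 0, "fingers": 1},
  {"dx": 0, "dy": 0, "dz": 0, "wx": 0, "wy": 0, "wz": 0, "fingers": 1},
  {"dx": 0, "dy": 0.003, "dz": 0, "wx": 0, "wy": 0, "wz": 0, "fingers": 1},
  {"dx": 0, "dy": 0, "dz": 0, "wx": 0, "wy": 0, "wz": 0, "fingers": 1},
  {"dx": 0, "dy": 0, "dz": 0, "wx": 0, "wy": 0, "wz": 0, "fingers": 1},
])

```text
clock: 16.35
eef_pos: [539.6, 116.6, 53.7]
tool_rot: [-2.423, 1.569, -2.392]
force: [0.2, -0.3, -0.4]
width: 39.4
```

Request:
servo_tool([
  {"dx": 0, "dy": 0.002, "dz": 0, "wx": 0, "wy": 0, "wz": 0, "fingers": 1},
  {"dx": 0, "dy": 0.002, "dz": 0, "wx": 0, "wy": 0, "wz": 0, "fingers": 1},
  {"dx": 0, "dy": 0, "dz": 0, "wx": 0, "wy": 0, "wz": 0, "fingers": 1},
  {"dx": 0, "dy": 0, "dz": 0, "wx": 0, "wy": 0, "wz": 0, "fingers": 1},
])

```text
clock: 16.85
eef_pos: [539.7, 119.5, 53.8]
tool_rot: [-2.156, 1.57, -2.125]
force: [1.1, -1.0, -1.1]
width: 39.2
```

Request:
servo_tool([
  {"dx": 0, "dy": 0.002, "dz": 0, "wx": 0, "wy": 0, "wz": 0, "fingers": 1},
  {"dx": 0, "dy": 0.002, "dz": 0, "wx": 0, "wy": 0, "wz": 0, "fingers": 1},
  {"dx": 0, "dy": 0, "dz": 0, "wx": 0, "wy": 0, "wz": 0, "fingers": 1},
  {"dx": 0, "dy": 0, "dz": 0, "wx": 0, "wy": 0, "wz": 0, "fingers": 1},
])

```text
clock: 17.35
eef_pos: [539.8, 119.7, 53.8]
tool_rot: [-1.663, 1.567, -1.634]
force: [0.8, -7.3, -0.4]
width: 39.5
```

```bash
python3 - <<'E'
from h import *
im=ctrl.get_image('side')[:,:,::-1].copy(); crop('side',im,165,110,125,98,6,'sp11')
E
python3 mv.py 540.2 124.0 53.5 0.034
```

```text
t 17.4 eef [539.8 119.7  53.9] zdir [ 1.     0.029 -0.   ] xdir [-3.0e-04 -4.2e-03 -1.0e+00] w 39.5 F [ 0.9 -6.4  0.8] q [-0.47  0.78  0.31  1.93 -0.46  0.5   0.19]
tool shift mm [0.3 4.3 0.5] units [0.0005 0.0057 0.0007] turn deg [-0.28 -0.02  0.24] units [-0.047 -0.004  0.04 ]
```

View pics/sp11.png

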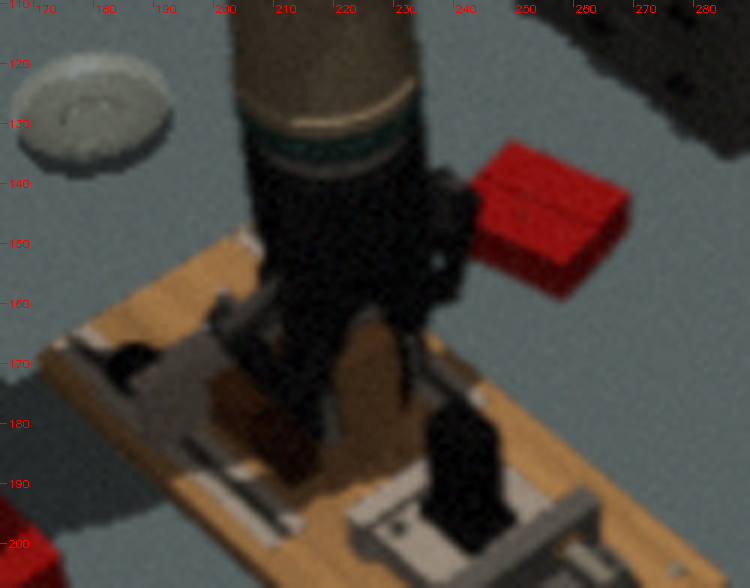

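Request:
servo_tool([
  {"dx": 0.001, "dy": -0.003, "dz": 0, "wx": 0, "wy": 0, "wz": 0, "fingers": 1},
  {"dx": 0, "dy": 0, "dz": 0, "wx": 0, "wy": 0, "wz": 0, "fingers": 1},
  {"dx": 0, "dy": 0, "dz": 0, "wx": 0, "wy": 0, "wz": 0, "fingers": 0.3},
  {"dx": 0, "dy": 0, "dz": 0, "wx": 0, "wy": 0, "wz": 0, "fingers": 0.3},
  {"dx": 0, "dy": 0, "dz": 0, "wx": 0, "wy": 0, "wz": 0, "fingers": 0.2},
])

```text
clock: 18.02
eef_pos: [539.4, 121.2, 52.9]
tool_rot: [-3.111, 1.569, -3.079]
force: [-0.2, -0.4, 0.3]
width: 68.3
```

Request:
servo_tool([
  {"dx": -0.03, "dy": 0, "dz": 0, "wx": 0, "wy": 0, "wz": 0, "fingers": 0.1},
  {"dx": -0.05, "dy": 0, "dz": 0, "wx": 0, "wy": 0, "wz": 0, "fingers": 0},
  {"dx": -0.05, "dy": -0.03, "dz": 0, "wx": 0, "wy": 0, "wz": 0, "fingers": 0},
  {"dx": -0.02, "dy": -0.06, "dz": 0, "wx": 0, "wy": 0, "wz": 0, "fingers": 0},
  {"dx": 0, "dy": -0.07, "dz": 0, "wx": 0, "wy": 0, "wz": 0, "fingers": 0},
])

```text
clock: 18.65
eef_pos: [544.5, 0.7, 167.1]
tool_rot: [0.037, 1.568, 0.071]
force: [0.4, -1.1, -0.3]
width: 85.9
```

```bash
python3 mv.py 515 -305.3 180 0.235; python3 path.py 515 -305.3 170 0.235 6
```

```text
t 18.65 eef [544.5   0.7 167.1] zdir [0.999 0.034 0.002] xdir [ 2.4e-03  2.0e-04 -1.0e+00] w 85.9 F [ 0.4 -1.1 -0.3] q [-0.32  0.6   0.41  1.89 -0.35  0.72  0.32]
tool shift mm [ -13.  -304.9  -39.8] units [-0.0173 -0.4065 -0.0531] turn deg [-1.152e+01  1.400e-01  1.000e-02] units [-1.92e+00  2.30e-02  1.00e-03]
{"dx":-0.001,"dy":-0.068,"dz":-0.009,"wx":-0.32,"wy":0.00,"wz":0.00},
{"dx":-0.001,"dy":-0.067,"dz":-0.011,"wx":-0.32,"wy":0.00,"wz":0.00},
{"dx":-0.001,"dy":-0.067,"dz":-0.013,"wx":-0.32,"wy":0.00,"wz":0.00},
{"dx":-0.001,"dy":-0.067,"dz":-0.016,"wx":-0.32,"wy":0.00,"wz":0.00},
{"dx":-0.001,"dy":-0.066,"dz":-0.018,"wx":-0.32,"wy":0.00,"wz":0.00},
{"dx":-0.001,"dy":-0.065,"dz":-0.020,"wx":-0.32,"wy":0.00,"wz":0.00},
```

Request:
servo_tool([
  {"dx": -0.003, "dy": -0.068, "dz": -0.009, "wx": -0.32, "wy": 0, "wz": 0, "fingers": 0},
  {"dx": 0, "dy": -0.067, "dz": -0.011, "wx": -0.32, "wy": 0, "wz": 0, "fingers": 0},
  {"dx": 0, "dy": -0.067, "dz": -0.013, "wx": -0.32, "wy": 0, "wz": 0, "fingers": 0},
  {"dx": 0, "dy": -0.067, "dz": -0.016, "wx": -0.32, "wy": 0, "wz": 0, "fingers": 0},
  {"dx": 0, "dy": -0.06, "dz": -0.018, "wx": -0.32, "wy": 0, "wz": 0, "fingers": 0},
])

```text
clock: 19.27
eef_pos: [516.9, -251.8, 168.1]
tool_rot: [-2.62, 1.57, -2.421]
force: [-0.3, -0.0, 0.3]
width: 85.1
```

Request:
servo_tool([
  {"dx": 0, "dy": -0.032, "dz": -0.015, "wx": -0.32, "wy": 0, "wz": 0, "fingers": 0},
  {"dx": 0, "dy": 0, "dz": 0, "wx": 0, "wy": 0, "wz": 0, "fingers": 0},
  {"dx": 0, "dy": 0, "dz": 0, "wx": 0, "wy": 0, "wz": 0, "fingers": 0},
])

```text
clock: 19.65
eef_pos: [511.3, -274.2, 167.9]
tool_rot: [2.203, 1.569, 2.436]
force: [-0.1, 0.5, 0.4]
width: 85.4
```

```bash
python3 - <<'E'
from h import *
for n in('top','side'):
    ims=np.mean([ctrl.get_image(n).astype(float) for _ in range(3)],0)
    im=ims.clip(0,255).astype(np.uint8)[:,:,::-1].copy()
    if n=='top': crop(n,im,172,162,118,68,6.6,'tp12')
    else: crop(n,im,165,130,125,98,6,'sp12')
E
python3 mv.py 515 -305.3 110 0.235
```

```text
t 19.95 eef [ 511.2 -275.   168.1] zdir [ 0.973  0.231 -0.001] xdir [-1.e-03 -5.e-04 -1.e+00] w 85.6 F [ 0.  -1.  -0.2] q [ 0.24  0.63  0.32  1.79 -0.27  0.77  0.93]
tool shift mm [ 58.1 -30.3  -3.3] units [ 0.0775 -0.0405 -0.0044] turn deg [-0.09 -0.06  0.01] units [-0.015 -0.01   0.002]
```

View pics/tp12.png

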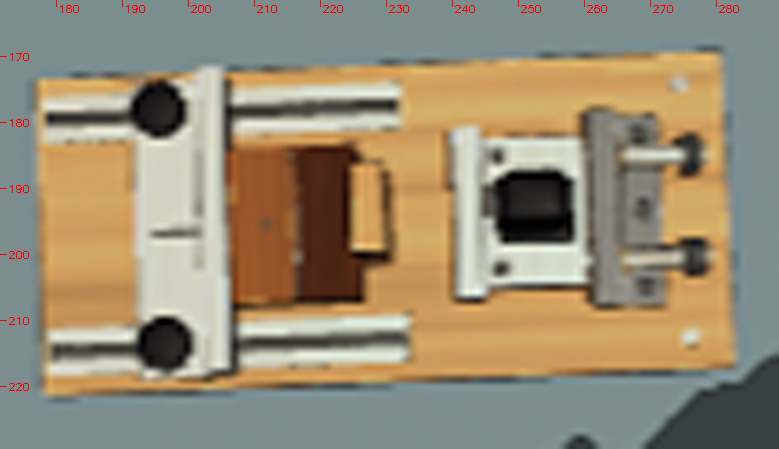

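View pics/sp12.png

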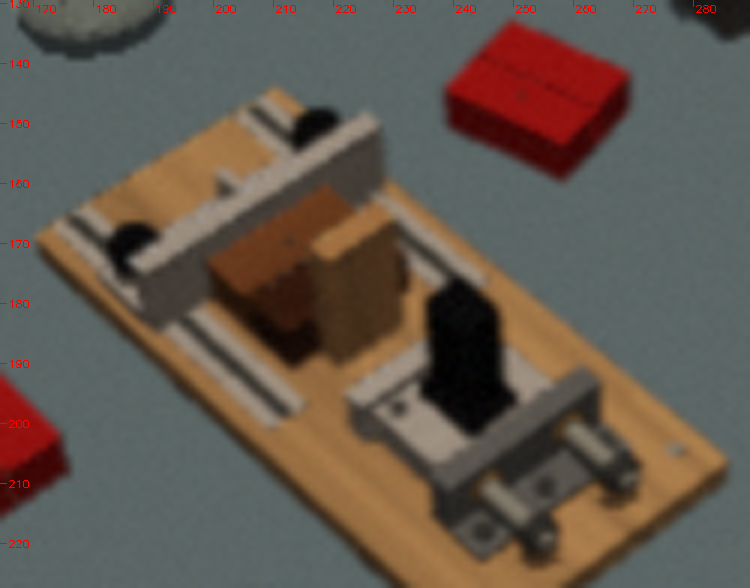

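Request:
servo_tool([
  {"dx": 0.01, "dy": -0.03, "dz": -0.004, "wx": 0, "wy": 0, "wz": 0, "fingers": 0},
  {"dx": 0.03, "dy": -0.0105, "dz": 0, "wx": 0, "wy": 0, "wz": 0, "fingers": 0},
  {"dx": 0.03, "dy": 0, "dz": 0, "wx": 0, "wy": 0, "wz": 0, "fingers": 0},
  {"dx": 0, "dy": 0, "dz": 0, "wx": 0, "wy": 0, "wz": 0, "fingers": 0},
  {"dx": 0, "dy": 0, "dz": 0, "wx": 0, "wy": 0, "wz": 0, "fingers": 0},
])

```text
clock: 20.58
eef_pos: [515.4, -306.3, 116.3]
tool_rot: [-1.928, 1.569, -1.696]
force: [0.5, 0.1, 0.3]
width: 85.3
```

```bash
python3 mv.py 515 -305.3 45 0.235
```

```text
t 20.57 eef [ 515.4 -306.3  116.3] zdir [ 0.973  0.23  -0.   ] xdir [-2.0e-04 -1.3e-03 -1.0e+00] w 85.3 F [0.5 0.1 0.3] q [ 0.31  0.72  0.29  1.77 -0.3   0.69  0.99]
tool shift mm [71.3  1.2 -0.1] units [ 0.0951  0.0015 -0.0001] turn deg [-0.16 -0.03  0.07] units [-0.026 -0.004  0.012]
```

Request:
servo_tool([
  {"dx": 0.04, "dy": 0.001, "dz": 0, "wx": 0, "wy": 0, "wz": 0, "fingers": 0},
  {"dx": 0.04, "dy": 0, "dz": 0, "wx": 0, "wy": 0, "wz": 0, "fingers": 0},
  {"dx": 0.015, "dy": 0, "dz": 0, "wx": 0, "wy": 0, "wz": 0, "fingers": 0},
  {"dx": 0, "dy": 0, "dz": 0, "wx": 0, "wy": 0, "wz": 0, "fingers": 0},
  {"dx": 0, "dy": 0, "dz": 0, "wx": 0, "wy": 0, "wz": 0, "fingers": 0},
])

```text
clock: 21.2
eef_pos: [515.4, -306.3, 45.7]
tool_rot: [-1.389, 1.569, -1.157]
force: [-0.1, -0.7, 0.8]
width: 85.3
```

Request:
servo_tool([
  {"dx": 0, "dy": 0, "dz": 0, "wx": 0, "wy": 0, "wz": 0, "fingers": 1},
  {"dx": 0, "dy": 0, "dz": 0, "wx": 0, "wy": 0, "wz": 0, "fingers": 1},
  {"dx": 0, "dy": 0, "dz": 0, "wx": 0, "wy": 0, "wz": 0, "fingers": 1},
  {"dx": 0, "dy": 0, "dz": 0, "wx": 0, "wy": 0, "wz": 0, "fingers": 1},
])

```text
clock: 21.7
eef_pos: [514.9, -305.9, 45.0]
tool_rot: [-1.947, 1.57, -1.715]
force: [-0.5, 0.0, 5.5]
width: 39.0
```

Request:
servo_tool([
  {"dx": -0.01, "dy": 0, "dz": 0, "wx": 0, "wy": 0, "wz": 0, "fingers": 1},
  {"dx": -0.03, "dy": 0, "dz": 0, "wx": 0, "wy": 0, "wz": 0, "fingers": 1},
  {"dx": -0.05, "dy": 0, "dz": 0, "wx": 0, "wy": 0, "wz": 0, "fingers": 1},
  {"dx": -0.06, "dy": 0, "dz": 0, "wx": 0, "wy": 0, "wz": 0, "fingers": 1},
  {"dx": 0, "dy": 0, "dz": 0, "wx": 0, "wy": 0, "wz": 0, "fingers": 1},
])

```text
clock: 22.32
eef_pos: [516.7, -307.1, 160.6]
tool_rot: [-0.938, 1.564, -0.706]
force: [0.2, -0.3, -1.0]
width: 38.9
```

```bash
python3 - <<'E'
from h import *
im=ctrl.get_image('side')[:,:,::-1].copy(); crop('side',im,280,200,100,125,4.7,'sr13')
E
python3 path.py 540.4 96 165 0.034 9
```

```text
{"dx":-0.001,"dy":0.057,"dz":0.017,"wx":0.21,"wy":0.00,"wz":0.00},
{"dx":-0.001,"dy":0.057,"dz":0.016,"wx":0.21,"wy":0.00,"wz":0.00},
{"dx":-0.001,"dy":0.058,"dz":0.015,"wx":0.21,"wy":0.00,"wz":0.00},
{"dx":-0.001,"dy":0.058,"dz":0.013,"wx":0.21,"wy":0.00,"wz":0.00},
{"dx":-0.001,"dy":0.058,"dz":0.012,"wx":0.21,"wy":0.00,"wz":0.00},
{"dx":-0.001,"dy":0.059,"dz":0.011,"wx":0.21,"wy":0.00,"wz":0.00},
{"dx":-0.001,"dy":0.059,"dz":0.010,"wx":0.21,"wy":0.00,"wz":0.00},
{"dx":-0.001,"dy":0.059,"dz":0.008,"wx":0.21,"wy":0.00,"wz":0.00},
{"dx":-0.001,"dy":0.059,"dz":0.007,"wx":0.21,"wy":0.00,"wz":0.00},
```

View pics/sr13.png

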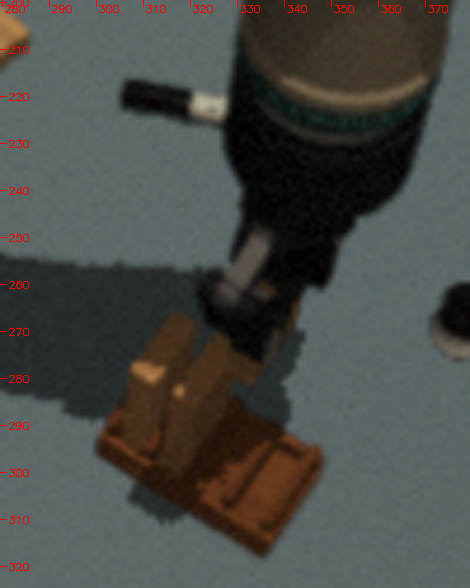

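Request:
servo_tool([
  {"dx": -0.005, "dy": 0.055, "dz": 0.017, "wx": 0.21, "wy": 0, "wz": 0, "fingers": 1},
  {"dx": 0, "dy": 0.057, "dz": 0.016, "wx": 0.21, "wy": 0, "wz": 0, "fingers": 1},
  {"dx": 0, "dy": 0.058, "dz": 0.015, "wx": 0.21, "wy": 0, "wz": 0, "fingers": 1},
  {"dx": 0, "dy": 0.058, "dz": 0.013, "wx": 0.21, "wy": 0, "wz": 0, "fingers": 1},
  {"dx": 0, "dy": 0.058, "dz": 0.012, "wx": 0.21, "wy": 0, "wz": 0, "fingers": 1},
])

```text
clock: 23.0
eef_pos: [527.4, -82.8, 159.1]
tool_rot: [-3.125, 1.567, -3.004]
force: [0.0, 0.9, -1.4]
width: 39.5
```

Request:
servo_tool([
  {"dx": 0, "dy": 0.059, "dz": 0.011, "wx": 0.21, "wy": 0, "wz": 0, "fingers": 1},
  {"dx": 0, "dy": 0.059, "dz": 0.01, "wx": 0.21, "wy": 0, "wz": 0, "fingers": 1},
  {"dx": 0, "dy": 0.059, "dz": 0.008, "wx": 0.21, "wy": 0, "wz": 0, "fingers": 1},
  {"dx": 0, "dy": 0.055, "dz": 0.006, "wx": 0.21, "wy": 0, "wz": 0, "fingers": 1},
  {"dx": 0, "dy": 0, "dz": 0, "wx": 0, "wy": 0, "wz": 0, "fingers": 1},
])

```text
clock: 23.62
eef_pos: [537.7, 96.0, 158.6]
tool_rot: [2.964, 1.567, 3.005]
force: [-0.9, -0.5, 0.1]
width: 39.3
```

Request:
servo_tool([
  {"dx": 0, "dy": 0, "dz": 0, "wx": 0, "wy": 0, "wz": 0, "fingers": 1},
])

```text
clock: 23.75
eef_pos: [538.2, 90.6, 159.3]
tool_rot: [-2.55, 1.567, -2.516]
force: [0.2, 0.1, -0.1]
width: 39.4
```

```bash
python3 mv.py 540.8 98.5 110 0.034
```

```text
t 23.75 eef [538.2  90.6 159.3] zdir [ 0.999  0.034 -0.003] xdir [-0.003  -0.0022 -1.    ] w 39.4 F [ 0.2  0.1 -0.1] q [-0.5   0.61  0.43  1.89 -0.37  0.72  0.18]
tool shift mm [49.3  8.   3. ] units [0.0657 0.0106 0.004 ] turn deg [ 0.   -0.18  0.12] units [ 0.001 -0.029  0.02 ]
```

Request:
servo_tool([
  {"dx": 0.01, "dy": 0.0105, "dz": 0.004, "wx": 0, "wy": -0.03, "wz": 0, "fingers": 1},
  {"dx": 0.01, "dy": 0, "dz": 0, "wx": 0, "wy": 0, "wz": 0, "fingers": 1},
  {"dx": 0, "dy": 0, "dz": 0, "wx": 0, "wy": 0, "wz": 0, "fingers": 1},
  {"dx": 0, "dy": 0, "dz": 0, "wx": 0, "wy": 0, "wz": 0, "fingers": 1},
])

```text
clock: 24.25
eef_pos: [541.8, 98.7, 145.2]
tool_rot: [-0.471, 1.569, -0.438]
force: [0.4, -0.9, 0.7]
width: 39.4
```

```bash
python3 - <<'E'
from h import *
im=ctrl.get_image('side')[:,:,::-1].copy(); crop('side',im,165,110,125,98,6,'sp14')
s=ctrl.read_state()['eef_pos']; c=s+np.array([0,5.5,0.])
f=lambda P:((proj('side',P)-[165,110]+.5)*6).round().tolist()
print('bottom corners',f([c+[a,w,-35-0] for a in(-20,20) for w in(-7,7)]))
E
python3 mv.py 540.8 98.5 53.5 0.034
```

```text
bottom corners [[352.0, 377.0], [332.0, 359.0], [424.0, 332.0], [405.0, 315.0]]
t 24.3 eef [541.9  98.8 145.4] zdir [0.999 0.033 0.002] xdir [ 2.4e-03 -8.0e-04 -1.0e+00] w 39.2 F [-0.4  0.4 -0.2] q [-0.5   0.64  0.41  1.89 -0.38  0.69  0.17]
tool shift mm [91.9 -0.2 -1.4] units [ 0.1225 -0.0003 -0.0018] turn deg [-0.04  0.13  0.05] units [-0.006  0.022  0.008]
```

View pics/sp14.png

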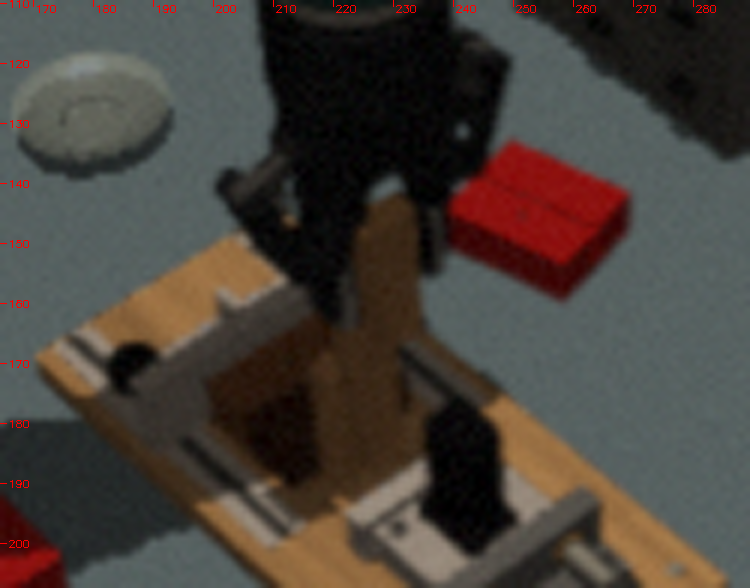

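Request:
servo_tool([
  {"dx": 0.03, "dy": 0, "dz": -0.002, "wx": 0, "wy": 0, "wz": 0, "fingers": 1},
  {"dx": 0.04, "dy": 0, "dz": 0, "wx": 0, "wy": 0, "wz": 0, "fingers": 1},
  {"dx": 0.03, "dy": 0, "dz": 0, "wx": 0, "wy": 0, "wz": 0, "fingers": 1},
  {"dx": 0, "dy": 0, "dz": 0, "wx": 0, "wy": 0, "wz": 0, "fingers": 1},
  {"dx": 0, "dy": 0, "dz": 0, "wx": 0, "wy": 0, "wz": 0, "fingers": 1},
])

```text
clock: 24.92
eef_pos: [541.2, 98.9, 71.1]
tool_rot: [-0.222, 1.567, -0.188]
force: [-0.7, 0.3, -0.6]
width: 39.3
```

```bash
python3 - <<'E'
from h import *
im=ctrl.get_image('side')[:,:,::-1].copy(); crop('side',im,165,110,125,98,6,'sp15')
E
python3 mv.py 540.8 98.5 53.5 0.034
```

```text
t 24.98 eef [541.4  99.1  71.4] zdir [0.999 0.034 0.004] xdir [ 4.2e-03 -5.0e-04 -1.0e+00] w 39.4 F [-1.4  0.8 -0.4] q [-0.45  0.75  0.33  1.94 -0.45  0.53  0.23]
tool shift mm [17.9 -0.5 -0.7] units [ 0.0238 -0.0007 -0.0009] turn deg [-0.01  0.24  0.04] units [-0.002  0.04   0.006]
```

View pics/sp15.png

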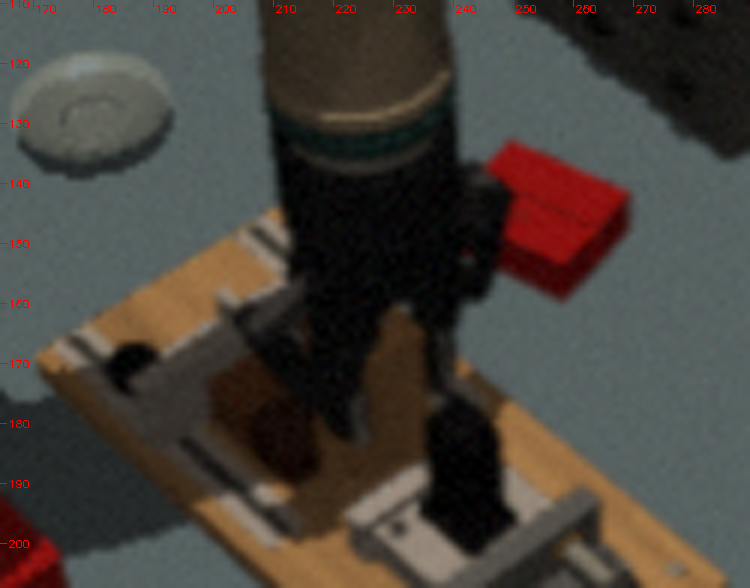

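Request:
servo_tool([
  {"dx": 0.015, "dy": 0, "dz": -0.001, "wx": 0, "wy": 0.04, "wz": 0, "fingers": 1},
  {"dx": 0.0085, "dy": 0, "dz": 0, "wx": 0, "wy": 0, "wz": 0, "fingers": 1},
  {"dx": 0, "dy": 0, "dz": 0, "wx": 0, "wy": 0, "wz": 0, "fingers": 1},
  {"dx": 0, "dy": 0, "dz": 0, "wx": 0, "wy": 0, "wz": 0, "fingers": 1},
  {"dx": 0, "dy": 0, "dz": 0, "wx": 0, "wy": 0, "wz": 0, "fingers": 1},
])

```text
clock: 25.6
eef_pos: [539.5, 99.0, 52.7]
tool_rot: [-2.869, 1.568, -2.835]
force: [-1.6, -0.3, 5.1]
width: 39.2
```

Request:
servo_tool([
  {"dx": 0, "dy": 0.004, "dz": 0, "wx": 0, "wy": 0, "wz": 0, "fingers": 1},
  {"dx": 0, "dy": 0.003, "dz": 0, "wx": 0, "wy": 0, "wz": 0, "fingers": 1},
  {"dx": 0, "dy": 0, "dz": 0, "wx": 0, "wy": 0, "wz": 0, "fingers": 1},
  {"dx": 0, "dy": 0, "dz": 0, "wx": 0, "wy": 0, "wz": 0, "fingers": 1},
])

```text
clock: 26.1
eef_pos: [540.1, 104.1, 52.8]
tool_rot: [-2.27, 1.569, -2.236]
force: [0.6, -1.6, 4.3]
width: 39.7
```

Request:
servo_tool([
  {"dx": -0.001, "dy": 0.002, "dz": 0, "wx": 0, "wy": 0, "wz": 0, "fingers": 1},
  {"dx": 0, "dy": 0.002, "dz": 0, "wx": 0, "wy": 0, "wz": 0, "fingers": 1},
  {"dx": 0, "dy": 0, "dz": 0, "wx": 0, "wy": 0, "wz": 0, "fingers": 1},
  {"dx": 0, "dy": 0, "dz": 0, "wx": 0, "wy": 0, "wz": 0, "fingers": 1},
])

```text
clock: 26.6
eef_pos: [540.0, 104.3, 53.0]
tool_rot: [-1.793, 1.566, -1.761]
force: [2.0, -7.7, -0.4]
width: 39.0
```

Request:
servo_tool([
  {"dx": 0, "dy": -0.003, "dz": 0, "wx": 0, "wy": 0, "wz": 0, "fingers": 1},
  {"dx": 0, "dy": 0, "dz": 0, "wx": 0, "wy": 0, "wz": 0, "fingers": 1},
  {"dx": 0, "dy": 0, "dz": 0, "wx": 0, "wy": 0, "wz": 0, "fingers": 0.3},
  {"dx": 0, "dy": 0, "dz": 0, "wx": 0, "wy": 0, "wz": 0, "fingers": 0.3},
  {"dx": 0, "dy": 0, "dz": 0, "wx": 0, "wy": 0, "wz": 0, "fingers": 0.2},
])

```text
clock: 27.22
eef_pos: [539.2, 106.0, 53.4]
tool_rot: [3.082, 1.568, 3.117]
force: [0.4, -0.1, 0.5]
width: 68.4
```

Request:
servo_tool([
  {"dx": -0.03, "dy": 0, "dz": 0, "wx": 0, "wy": 0, "wz": 0, "fingers": 0.1},
  {"dx": -0.05, "dy": 0, "dz": 0, "wx": 0, "wy": 0, "wz": 0, "fingers": 0},
  {"dx": -0.05, "dy": -0.06, "dz": 0, "wx": 0, "wy": 0, "wz": 0, "fingers": 0},
  {"dx": -0.02, "dy": -0.07, "dz": 0, "wx": 0, "wy": 0, "wz": 0, "fingers": 0},
  {"dx": 0, "dy": -0.07, "dz": 0, "wx": 0, "wy": 0, "wz": 0, "fingers": 0},
])

```text
clock: 27.85
eef_pos: [545.9, -45.5, 167.7]
tool_rot: [-0.279, 1.569, -0.244]
force: [0.4, -0.5, -0.2]
width: 85.4
```

Request:
servo_tool([
  {"dx": 0, "dy": -0.07, "dz": 0, "wx": 0, "wy": 0, "wz": 0, "fingers": 0},
  {"dx": 0, "dy": 0, "dz": 0, "wx": 0, "wy": 0, "wz": 0, "fingers": 0},
])

```text
clock: 28.1
eef_pos: [546.2, -102.9, 166.7]
tool_rot: [-1.832, 1.567, -1.806]
force: [-0.1, -0.0, -0.3]
width: 85.9
```

```bash
python3 - <<'E'
from h import *
for n in('top','side'):
    ims=np.mean([ctrl.get_image(n).astype(float) for _ in range(3)],0)
    im=ims.clip(0,255).astype(np.uint8)[:,:,::-1].copy()
    if n=='top': crop(n,im,172,162,118,68,6.6,'tp16')
    else: crop(n,im,165,130,125,98,6,'sp16')
E
python3 mv.py 542.7 50.5 145 0.034
```

```text
t 28.4 eef [546.7 -95.2 165.9] zdir [ 0.999  0.037 -0.002] xdir [-2.4e-03  1.0e-04 -1.0e+00] w 85.5 F [ 0.7 -0.6 -0.5] q [-0.14  0.61  0.41  1.86 -0.34  0.74  0.49]
tool shift mm [ 20.9 145.8   1.4] units [0.0279 0.1944 0.0018] turn deg [ 0.16 -0.14 -0.01] units [ 0.027 -0.023 -0.002]
```

View pics/tp16.png

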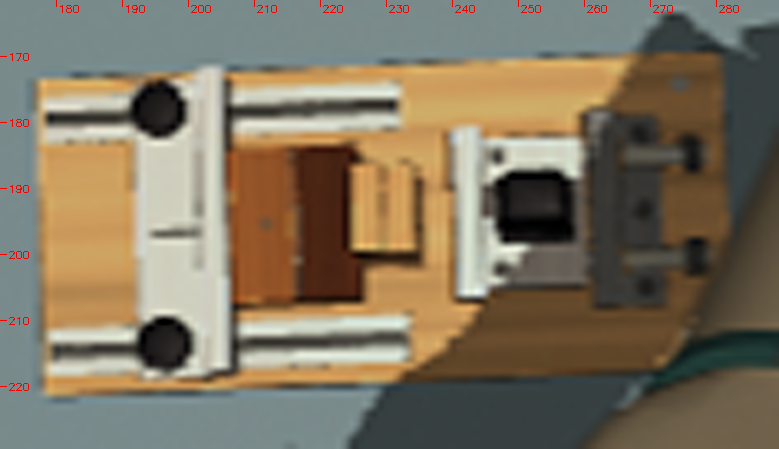

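View pics/sp16.png

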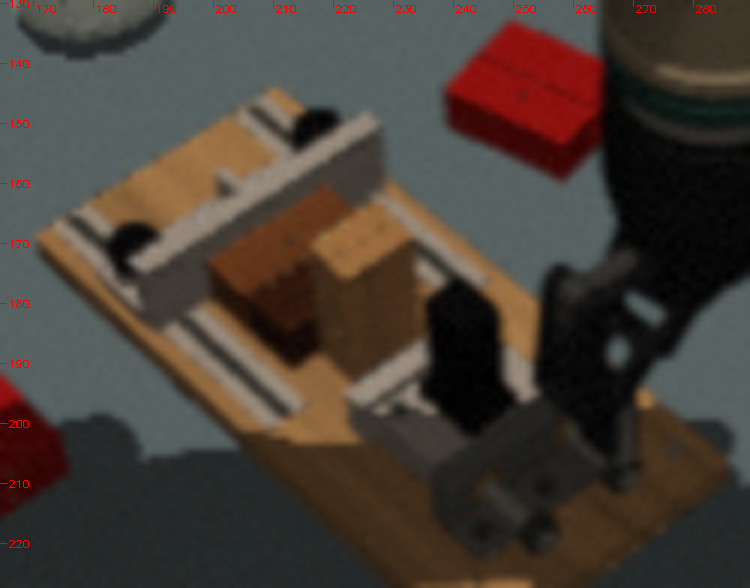

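Request:
servo_tool([
  {"dx": 0, "dy": 0.05, "dz": 0.002, "wx": 0, "wy": -0.02, "wz": 0, "fingers": 0},
  {"dx": 0, "dy": 0.06, "dz": 0, "wx": 0, "wy": 0, "wz": 0, "fingers": 0},
  {"dx": 0, "dy": 0.05, "dz": 0, "wx": 0, "wy": 0, "wz": 0, "fingers": 0},
  {"dx": 0.01, "dy": 0.032, "dz": 0, "wx": 0, "wy": 0, "wz": 0, "fingers": 0},
  {"dx": 0, "dy": 0, "dz": 0, "wx": 0, "wy": 0, "wz": 0, "fingers": 0},
])

```text
clock: 29.02
eef_pos: [542.4, 50.5, 157.8]
tool_rot: [2.815, 1.569, 2.855]
force: [0.0, -0.4, 0.4]
width: 85.0
```

Request:
servo_tool([
  {"dx": 0, "dy": 0, "dz": 0, "wx": 0, "wy": 0, "wz": 0, "fingers": 0},
])

```text
clock: 29.15
eef_pos: [543.3, 46.2, 158.6]
tool_rot: [-1.39, 1.569, -1.356]
force: [0.1, -0.5, 0.3]
width: 85.3
```

```bash
python3 mv.py 542.7 49 67 0.034
```

```text
t 29.15 eef [543.3  46.2 158.6] zdir [0.999 0.034 0.   ] xdir [ 4.0e-04 -1.6e-03 -1.0e+00] w 85.3 F [ 0.1 -0.5  0.3] q [-0.41  0.61  0.42  1.89 -0.37  0.71  0.26]
tool shift mm [91.6  3.  -0.5] units [ 0.1221  0.004  -0.0007] turn deg [0.01 0.02 0.09] units [0.001 0.003 0.016]
```

Request:
servo_tool([
  {"dx": 0.03, "dy": 0.003, "dz": 0, "wx": 0, "wy": 0, "wz": 0, "fingers": 0},
  {"dx": 0.045, "dy": 0, "dz": 0, "wx": 0, "wy": 0, "wz": 0, "fingers": 0},
  {"dx": 0.045, "dy": 0, "dz": 0, "wx": 0, "wy": 0, "wz": 0, "fingers": 0},
  {"dx": 0, "dy": 0, "dz": 0, "wx": 0, "wy": 0, "wz": 0, "fingers": 0},
  {"dx": 0, "dy": 0, "dz": 0, "wx": 0, "wy": 0, "wz": 0, "fingers": 0},
])

```text
clock: 29.78
eef_pos: [544.0, 47.8, 69.5]
tool_rot: [-0.687, 1.569, -0.655]
force: [0.9, -0.3, 0.5]
width: 85.7
```

Request:
servo_tool([
  {"dx": 0, "dy": 0, "dz": 0, "wx": 0, "wy": 0, "wz": 0, "fingers": 1},
  {"dx": 0, "dy": 0, "dz": 0, "wx": 0, "wy": 0, "wz": 0, "fingers": 1},
  {"dx": 0, "dy": 0, "dz": 0, "wx": 0, "wy": 0, "wz": 0, "fingers": 1},
  {"dx": 0, "dy": 0, "dz": 0, "wx": 0, "wy": 0, "wz": 0, "fingers": 1},
  {"dx": 0, "dy": 0, "dz": 0, "wx": 0, "wy": 0, "wz": 0, "fingers": 1},
])

```text
clock: 30.4
eef_pos: [542.9, 49.1, 69.0]
tool_rot: [-2.248, 1.57, -2.214]
force: [-0.8, 1.2, 4.6]
width: 23.5
```

Request:
servo_tool([
  {"dx": 0, "dy": 0.004, "dz": 0, "wx": 0, "wy": 0, "wz": 0, "fingers": 1},
  {"dx": 0, "dy": 0.005, "dz": 0, "wx": 0, "wy": 0, "wz": 0, "fingers": 1},
  {"dx": 0, "dy": 0.005, "dz": 0, "wx": 0, "wy": 0, "wz": 0, "fingers": 1},
  {"dx": 0, "dy": 0.003, "dz": 0, "wx": 0, "wy": 0, "wz": 0, "fingers": 1},
  {"dx": 0, "dy": 0, "dz": 0, "wx": 0, "wy": 0, "wz": 0, "fingers": 1},
])

```text
clock: 31.02
eef_pos: [542.5, 61.6, 69.0]
tool_rot: [-1.719, 1.57, -1.685]
force: [-1.4, -1.2, 7.3]
width: 23.0
```

Request:
servo_tool([
  {"dx": 0, "dy": 0.003, "dz": 0, "wx": 0, "wy": 0, "wz": 0, "fingers": 1},
  {"dx": 0, "dy": 0.003, "dz": 0, "wx": 0, "wy": 0, "wz": 0, "fingers": 1},
  {"dx": 0, "dy": 0, "dz": 0, "wx": 0, "wy": 0, "wz": 0, "fingers": 1},
])

```text
clock: 31.4
eef_pos: [542.4, 65.7, 69.0]
tool_rot: [-1.661, 1.57, -1.627]
force: [-2.4, -0.6, 6.6]
width: 23.3
```

Request:
servo_tool([
  {"dx": 0, "dy": 0.003, "dz": 0, "wx": 0, "wy": 0, "wz": 0, "fingers": 1},
  {"dx": 0, "dy": 0.003, "dz": 0, "wx": 0, "wy": 0, "wz": 0, "fingers": 1},
  {"dx": 0, "dy": 0, "dz": 0, "wx": 0, "wy": 0, "wz": 0, "fingers": 1},
])

```text
clock: 31.78
eef_pos: [542.3, 65.7, 69.0]
tool_rot: [-1.527, 1.565, -1.495]
force: [-2.6, -11.0, 6.6]
width: 23.3
```

Request:
servo_tool([
  {"dx": 0, "dy": 0.003, "dz": 0, "wx": 0, "wy": 0, "wz": 0, "fingers": 1},
  {"dx": 0, "dy": 0.003, "dz": 0, "wx": 0, "wy": 0, "wz": 0, "fingers": 1},
  {"dx": 0, "dy": 0, "dz": 0, "wx": 0, "wy": 0, "wz": 0, "fingers": 1},
  {"dx": 0, "dy": 0, "dz": 0, "wx": 0, "wy": 0, "wz": 0, "fingers": 1},
])

```text
clock: 32.28
eef_pos: [542.4, 65.7, 69.0]
tool_rot: [-1.501, 1.56, -1.473]
force: [-1.8, -18.7, 5.3]
width: 23.2
```

```bash
python3 - <<'E'
from h import *
for n in('top','side'):
    im=ctrl.get_image(n)[:,:,::-1].copy()
    if n=='top': crop(n,im,172,162,118,68,6.6,'tp17')
    else: crop(n,im,165,110,125,98,6,'sp17'); cv2.imwrite('pics/sfull.png',im)
E
python3 mv.py 542.7 50.5 67 0.034
```

```text
t 32.38 eef [542.3  65.8  69. ] zdir [1.    0.028 0.001] xdir [ 0.001  -0.0112 -0.9999] w 23.2 F [ -2.2 -18.6   4.8] q [-0.4   0.75  0.34  1.95 -0.45  0.52  0.28]
tool shift mm [  2.2 -15.2  -0.1] units [ 0.0029 -0.0203 -0.0001] turn deg [-0.32  0.04  0.64] units [-0.053  0.006  0.107]
```

View pics/sp17.png

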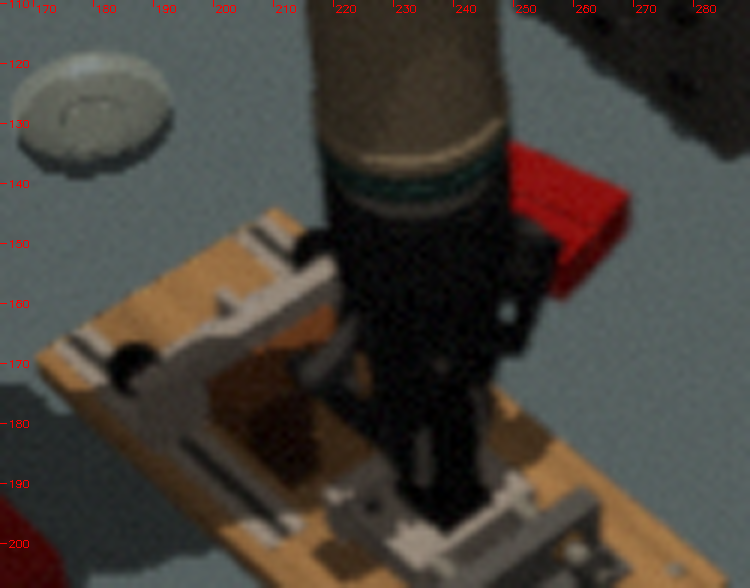

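View pics/tp17.png

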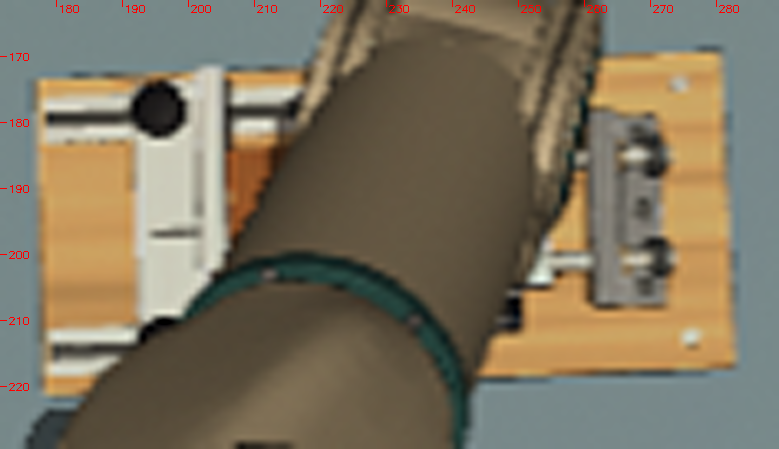

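View pics/sfull.png

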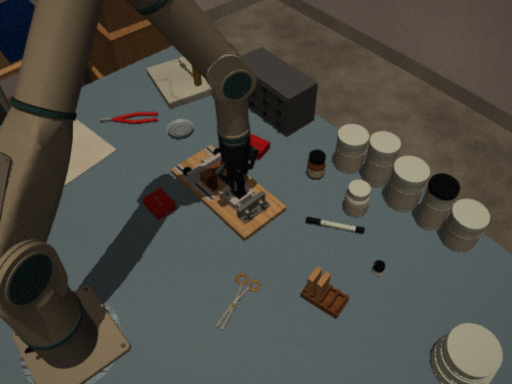

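```bash
python3 - <<'E'
from cell import ctrl
s=ctrl.read_state(); print(s['clock'],s['force'],s['width'],s['eef_pos'])
print(ctrl.finish_job())
E
```

```text
32.375 [ -2.15726015 -18.59126761   4.76009402] 23.207450057610643 [542.34545076  65.75854899  69.008073  ]
the job is handed in; nothing more can be done
None
```

I handed the job in at 32.4 s, with the gripper still holding the jaw's grip and pushing with a steady 18.6 N or so. No verdict was reported, so the result is judged only from my own checks.

- **Jaw:** I drew it back to the end stop, where it stood still against a pull of about 11 N.
- **Packers:** I took two packers from the end of the rack nearest -y. I stood each upright in the gap and pushed the stack against the fence while still holding the packer.
- **Squeeze:** The jaw went forward and stopped on the stack after 16.6 mm of its 28 mm stroke. When I first gripped the jaw it stood 21.6 mm forward of the end stop, so it was the stack that stopped it and not the end of its travel.
- **Last checks:**
  - The pictures taken before gripping showed both packers upright and flat against each other and the plinth, near the middle line.
  - The last side picture showed the other two packers in the rack and the bystanders apparently where they were. I did not measure their positions.
  - In the last pictures the arm hid part of the stack, so that it is tight rests on the force and jaw position readings. That the gripper is clear of plinth and packers rests on the geometry.
- **Disagreement:** The second packer's contact position came out about 1 mm off what I predicted from the first. That is within the measuring error.

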